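# Hang a blown-glass basket on the display stand

### The arm

A 6-joint arm with a two-finger parallel gripper is mounted at the origin on the work surface. World frame = base frame: x ahead of the robot, y to its left, z up, the work surface at z = 0. Lengths are in m, angles in rad, forces in N, time in s.
With the tool pointing down it reaches from about 0.325 to 0.775 m from the base axis. Payload 5.5 kg.
Tool frame: the origin (TCP) lies midway between the tips of the shut fingers; the grasp point (between the pads) lies 19 mm behind it; z points along the fingers, y is the direction in which the jaws open and shut (so a half turn about z gives the same grasp; the last joint's range is limited). The gripper opens to 88 mm and grips with 3 to 60 N. Pads are 20 mm wide; open, the fingers measure 115 mm over their backs; the gripper's body (75 mm by 178 mm) begins 61 mm behind the grasp point.
Start: joints at [1.084, 0.091, 1.231, -0, 1.82, -0.057], TCP at [0.25, 0.545, 0.184] pointing down, gripper open.
Joint ranges: [-2.87, 2.87], [-0.86, 2.18], [0.17, 2.46], [-1.51, 4.65], [0.06, 2.69], [-2.65, 2.65]. Speed limits (rad/s): [2.57, 2.57, 3.01, 3.14, 3.14, 3.14].

### API

Orientations are given as a 3x3 rotation matrix whose columns are the frame's x, y, z axes.
In Python, from plant import ctrl, capture gives the robot as it stands.
- The arm moves only by the shell command python3 -m jog 'ROWS' [OPENING] [FORCE]. ROWS is JSON, a list of rows, each an object with "delta_pos": the shift along the tool's x, y, z scaled (see below), a list of three; "turn": the turn, a rotation vector about the tool's x, y, z scaled (see below), a list of three. A call has 1 to 5 rows; each row is the pose to reach, as a shift and turn from the pose commanded when the call began, along the tool's axes at that moment; what a row does not reach only later rows make up. The controller multiplies each number of a shift by 0.1 m and each number of a turn by 1.5 rad. A row lasts 1/10 s, in which the tool goes at most 50 mm and 8.59 degrees, less where a joint would pass 70% of its speed; a pose out of reach is approached as far as the arm can. A call with a number of a shift or a turn outside -1 to 1 is refused whole. A call with a gripper value outside its range is refused whole. OPENING is the closure, from 0 (fully open) to 1 (shut), set as the call begins (- or left out, the last holds). The fingers move at their own pace and stop on an object; FORCE is the grip in N (left out, the last holds). Time passes only in rows, so rows that repeat a pose let the fingers close. It gives the time, the measured TCP pose, the force and the opening at its end, in the units of the state.
- ctrl.observe(): the state, without advancing time (a new reading comes with each control period).
- capture(name): name is "side" or "top" or "wrist"; returns a dict with "img" (400x640x3 uint8, red, green, blue), "intrinsics" (3x3 intrinsics, pixels), "R" (3x3) and "t" (3): a world point X has camera coordinates R X + t. Camera axes: x right, y down, z forward; pixel columns grow to the right and rows downward; lengths in m; the calibration is good to about 2 mm. A picture is of the moment at which its call begins. There is no depth.
- ctrl.job_done(): hands the job in, once; it reports no verdict.
The state is a dict: "time_s": time; "joints": joint angles; "joint_vel": joint speeds; "joint_efforts": joint torques, N m; "position": TCP position; "tool_rot": TCP orientation; "contact_force": force on the tool from outside, world axes, zero at the start; "wrist_torque": the same for the moment, N m; "opening": finger opening in m.
Only numpy, scipy, OpenCV 4.12 (cv2) and the standard library are available. Lean on these libraries where they do the work, as an engineer would, in place of code of your own. Each camera call takes 0.05 s, during which the arm holds its last target.

### The job

Hang the finished blue glass basket by its handle in the notch of the display stand's hook: lower it gently until the hook carries it, only then let go, and leave it hanging upright and still. The stand's telescopic rod may be clamped at any height today, so find out how high the hook is. Leave the ornament, the tumbler and the jacks where they are.

Things in the scene. Friction and masses are not known exactly. Their poses are not given: they have to be found in the camera images.
- basket_center (a point): centre of the blue flecked glass basket's round cup, 35 mm above its underside: 70 mm high, 76 mm wide at the foot, 116 mm at the rim, wall 4 mm, 0.2 to 0.4 kg. z points up out of the cup. A rigid arched handle of pale blue round glass bar, 10 mm thick, spans the mouth along the basket's y axis, in its plane x = 0
- handle_top (a point): bar axis at the crown of the basket's handle, 137 mm above its underside, 67 mm above the rim; axes as basket_center. To either side along y the bar's axis is lower by 2 mm at 25 mm, 6 mm at 34 mm, 11 mm at 45 mm, 29 mm at 57 mm, then it goes straight down to the rim. Pinched across the bar 34 mm from the crown, the middle stays free for the hook
- stand: display stand, bolted down; its origin lies on the bench exactly below the hook's notch, x points from the notch to the upright, z up. Dark base plate 170 x 130 x 12 mm (x from -30 to 140 mm). At x = 95 mm a dark tube 24 mm thick, 157 mm high, with a 34 mm collar; in it an aluminium rod 16 mm thick that carries the hook, whose height varies and is not reported
- upright (a point): foot of the stand's upright, on the bench, on its axis (axes as stand). On top of the rod sits a flat brass cap 30 mm across. Rod, cap and hook are clamped as one and do not give, at a height that differs every time and is not reported: the cap's top face is 220 to 280 mm above the bench. It must be felt for (say with closed fingers from above) or seen
- hook_foot (a point): point on the bench below the notch (same as stand). The hook is 8 mm round brass bar in the stand's plane y = 0; bar axis heights below the cap's top face: 14 mm from the upright to x = 30 mm, 40 mm at the V notch's bottom x = 0, 12 mm at the free tip x = -28 mm. The handle goes over the tip and down into the notch, across it; seated, its crown's axis is 27 mm below the cap's top
- ornament: bystander: blue glass ball ornament, 68 mm, with a small loop, on a cork foot, 98 mm high; origin under its centre
- tumbler: bystander: green glass tumbler, 68 mm wide, 75 mm high; origin under its centre
- jacks: bystander: glassblower's jacks (steel tongs with wooden legs) lying flat, 210 x 55 x 11 mm, long side along its x axis; origin at its middle on the bench
- basket: the same basket: origin under the middle of the cup's foot, same axes as basket_center
Not all that is in view belongs to the job. There is more than one size of the stand; the one meant has the size given above.

How it is judged:
By the outcome, as a careful person would: the job done as asked, in the order asked, and still so for the second after the job is handed in, with the robot touching nothing.
It also fails if it takes over 64 s, if anything falls off the work surface, if the arm or the gripper's body presses on something with over 40 N, if the wrist force passes 120 N, or if a joint passes its speed limit or range.

## Working session

There is one attempt and no reset: what is moved stays moved. The work goes in short steps, Python scripts to look and compute and a shell command to move; the robot and the scene stay as the last step left them, time stands still between calls to the robot, and variables do not carry over. Pictures are saved under pics/ and viewed, and the job is handed in when it is done.

```bash
ls; mkdir -p pics; cat > h.py <<'E'
import numpy as np, cv2, pickle
from plant import ctrl, capture
def snap(n,tag):
    c=capture(n); cv2.imwrite(f'pics/{tag}.png',c['img'][:,:,::-1]); pickle.dump(c,open(f'pics/{tag}.pkl','wb')); return c
def load(tag): return pickle.load(open(f'pics/{tag}.pkl','rb'))
def ray(c,u,v):
    R=np.array(c['R']);t=np.array(c['t']);K=np.array(c['intrinsics'])
    d=R.T@np.linalg.solve(K,[u,v,1.]); return -R.T@t, d/np.linalg.norm(d)
def plane(c,u,v,z):
    o,d=ray(c,u,v); return o+d*(z-o[2])/d[2]
def tri(*obs):
    A=np.zeros((3,3));b=np.zeros(3);L=[]
    for c,u,v in obs:
        o,d=ray(c,u,v);P=np.eye(3)-np.outer(d,d);A+=P;b+=P@o;L.append((o,P))
    X=np.linalg.solve(A,b); return X,[np.linalg.norm(P@(X-o)) for o,P in L]
def proj(c,X):
    p=np.array(c['intrinsics'])@(np.array(c['R'])@np.array(X)+np.array(c['t'])); return p[:2]/p[2]
E
python3 - <<'E'
from h import *
for n in ('side','top','wrist'):
    c=snap(n,n+'0'); o,d=ray(c,320,200); print(n,o,d,np.array(c['intrinsics'])[0,0])
s=ctrl.observe(); print(s)
E
```

```text
pics
side [ 0.17805865 -0.68416401  0.80162335] [ 0.23841678  0.71475442 -0.65748275] 428.93031526360994
top [0.32701217 0.11898336 1.34314002] [ 0.10028822 -0.04575778 -0.99390568] 476.51346814029864
wrist [0.18692686 0.57467805 0.38370293] [ 0.22830774 -0.10837533 -0.9675383 ] 276.61773960984203
{'time_s': 0.15, 'joints': array([ 1.08430734e+00,  9.16667525e-02,  1.23158069e+00,  1.27736745e-05,
        1.81980022e+00, -5.66693961e-02]), 'joint_vel': array([ 0.00186316, -0.00379475, -0.00156128, -0.00030897,  0.00060938,
       -0.00135612]), 'joint_efforts': array([ 1.26826239e-03, -4.47045386e+01, -4.06908309e+01,  6.98819803e-02,
        2.75109883e-02, -1.17711661e-04]), 'position': array([0.24987594, 0.54519015, 0.18299428]), 'tool_rot': array([[-9.09042216e-01,  4.16703457e-01, -6.91195923e-04],
       [ 4.16704020e-01,  9.09041319e-01, -1.28040932e-03],
       [ 9.47746642e-05, -1.45197024e-03, -9.99998941e-01]]), 'contact_force': array([-1.04112677, -0.70046129,  0.23991246]), 'wrist_torque': array([-0.04962478,  0.00256966,  0.00409889]), 'opening': 0.08749490681549361}
```

View pics/side0.png

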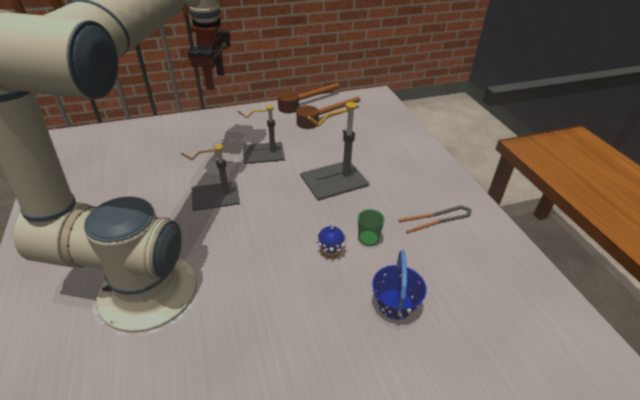

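View pics/top0.png

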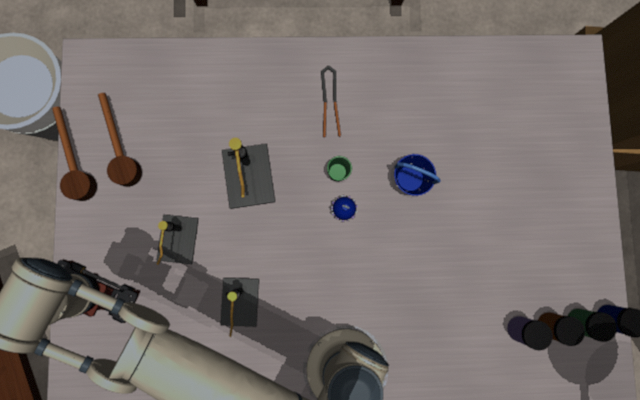

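View pics/wrist0.png

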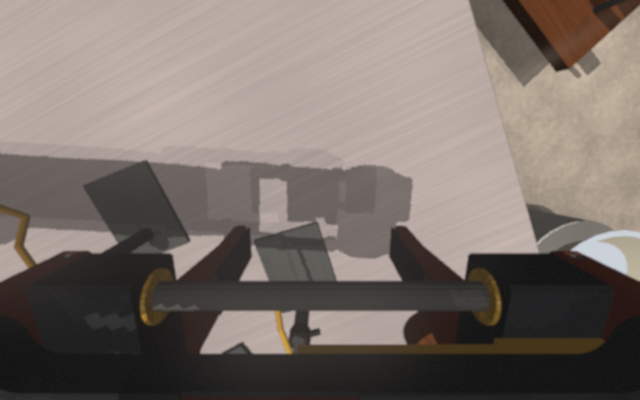

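Side shows three stands (largest base at 335,180, cap 350,106) and the basket at (400,290). Top shows the big stand base at (248,176), cap (235,145), and the basket at (415,175). I'll zoom in and measure.

```bash
python3 - <<'E'
from h import *
s=load('side0');t=load('top0')
a=cv2.resize(t['img'][125:225,205:455][:,:,::-1],None,fx=3.2,fy=3.2,interpolation=cv2.INTER_CUBIC)
cv2.imwrite('pics/topz.png',a)
b=cv2.resize(s['img'][90:205,290:380][:,:,::-1],None,fx=4.5,fy=4.5,interpolation=cv2.INTER_CUBIC)
d=cv2.resize(s['img'][240:330,360:440][:,:,::-1],None,fx=5,fy=5,interpolation=cv2.INTER_CUBIC)
h=max(b.shape[0],d.shape[0]);o=np.zeros((h,b.shape[1]+d.shape[1],3),np.uint8);o[:b.shape[0],:b.shape[1]]=b;o[:d.shape[0],b.shape[1]:]=d
print(b.shape,o.shape);cv2.imwrite('pics/sidez.png',o)
E
```

```text
(518, 405, 3) (518, 805, 3)
```

View pics/topz.png

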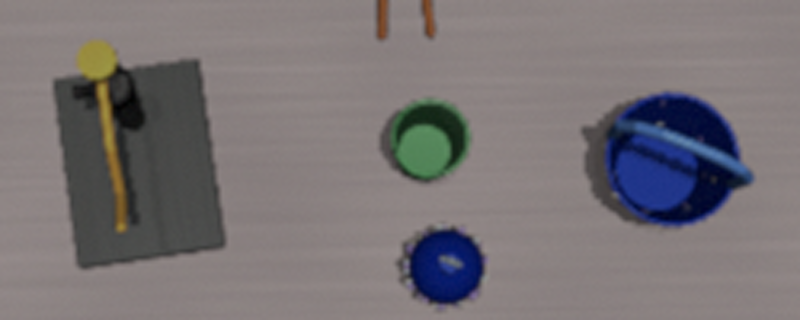

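View pics/sidez.png

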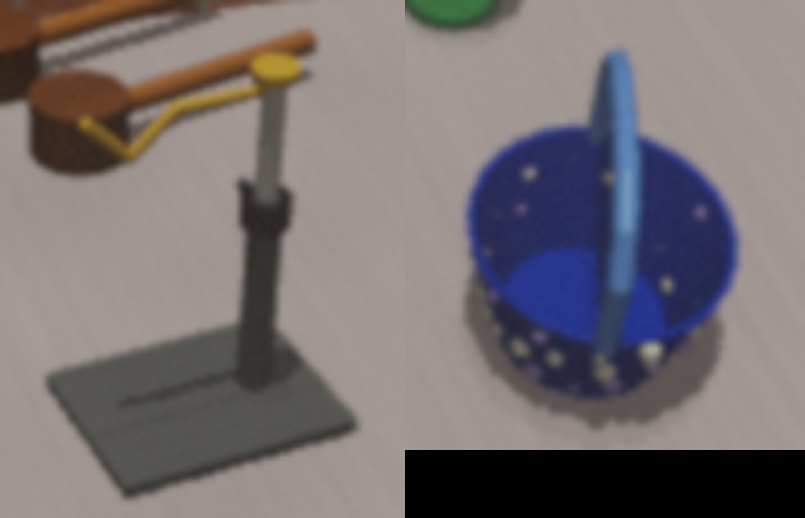

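```bash
python3 - <<'E'
from h import *
np.set_printoptions(precision=4,suppress=True)
s=load('side0');t=load('top0')
T=lambda u,v:(t,205+(u+.5)/3.2-.5,125+(v+.5)/3.2-.5)
S=lambda u,v:(s,290+(u+.5)/4.5-.5,90+(v+.5)/4.5-.5)
S2=lambda u,v:(s,360+(u-405+.5)/5-.5,240+(v+.5)/5-.5)
C=[plane(*T(*p),.012) for p in [(55,80),(198,62),(222,245),(80,267)]]
print(np.array(C)); print([np.linalg.norm(C[i]-C[(i+1)%4]) for i in range(4)])
Cs=[plane(*S(*p),.012) for p in [(50,382),(265,322),(353,423),(127,493)]]
print('side',np.array(Cs)); print([np.linalg.norm(Cs[i]-Cs[(i+1)%4]) for i in range(4)])
cap,e=tri(T(97,60),S(275,66)); print('cap',cap,e)
tip,e=tri(T(122,229),S(83,122)); print('tip',tip,e)
# refine frame: center of plate is x=55
for C in (C,Cs):
    C=np.array(C);c=C.mean(0); 
    print('c',c)
C=np.array(Cs)
# basket: rim z .07 outline
def blob(c,box):
    x0,y0,x1,y1=box; im=c['img'][y0:y1,x0:x1]; hsv=cv2.cvtColor(im,cv2.COLOR_RGB2HSV)
    m=cv2.inRange(hsv,(95,100,40),(135,255,255)); k=cv2.findContours(m,cv2.RETR_EXTERNAL,cv2.CHAIN_APPROX_NONE)[0]
    k=max(k,key=cv2.contourArea); return k[:,0]+[x0,y0]
k=blob(t,(385,145,450,205)); e=cv2.fitEllipse(k.astype(np.float32)); print(e); 
# Handle: far foot and near foot at rim y=+-57
print('rim circle guess', plane(*T(672,159),.07))
for p in [(610,158),(737,158),(672,95),(672,225)]: print(plane(*T(*p),.07))
# crown from top and side: 
E
```

```text
[[0.6092 0.3325 0.012 ]
 [0.6237 0.2062 0.012 ]
 [0.4601 0.1866 0.012 ]
 [0.4429 0.3104 0.012 ]]
[np.float64(0.12710508468364906), np.float64(0.1647411151628752), np.float64(0.12493568417824125), np.float64(0.16770683094410166)]
side [[0.4438 0.3014 0.012 ]
 [0.6057 0.3256 0.012 ]
 [0.622  0.2046 0.012 ]
 [0.4596 0.1793 0.012 ]]
[np.float64(0.16368636092919964), np.float64(0.12214581827089935), np.float64(0.16437243842693888), np.float64(0.12307593910100124)]
cap [0.5737 0.2644 0.2467] [np.float64(0.00014644211264805873), np.float64(0.0001464421126479496)]
tip [0.4506 0.2475 0.2379] [np.float64(0.0001824537595594437), np.float64(0.0001824537595594661)]
c [0.5339 0.2589 0.012 ]
c [0.5328 0.2527 0.012 ]
((414.9785461425781, 174.54197692871094), (39.740821838378906, 43.16062927246094), 111.05591583251953)
rim circle guess [ 0.5212 -0.1988  0.07  ]
[ 0.5229 -0.1458  0.07  ]
[ 0.5212 -0.2544  0.07  ]
[ 0.5765 -0.2013  0.07  ]
[ 0.4648 -0.1962  0.07  ]
```

```bash
cat >> h.py <<'E'
np.set_printoptions(precision=4,suppress=True)
def go(target,jaw_deg=None):
    """print shift (units .1 m, tool axes) and z-turn (units 1.5 rad) to target TCP, jaw y-axis yaw"""
    s=ctrl.observe();R=np.array(s['tool_rot']);p=np.array(s['position'])
    yaw=np.degrees(np.arctan2(R[1,1],R[0,1]))
    d=R.T@(np.array(target)-p)/.1
    print('t',s['time_s'],'pos',p,'yaw %.2f'%yaw,'shift',d.round(3),'tool z',R[:,2].round(4))
    if jaw_deg is not None: print('turn z', round(-np.radians(jaw_deg-yaw)/1.5,4))
E
python3 -m jog '[{"delta_pos":[0,0,-0.5],"turn":[0,0,0]},{"delta_pos":[0,0,-1],"turn":[0,0,0.2]},{"delta_pos":[0,0,-1],"turn":[0,0,0.3]}]' 0 30
python3 -m jog '[{"delta_pos":[0,0,-0.5],"turn":[0,0,0.1]},{"delta_pos":[0,0,-1],"turn":[0,0,0.2]},{"delta_pos":[0,0,-1],"turn":[0,0,0.3]}]'
python3 -c "
from h import *
go([.36,.27,.40],-20)"
```

```text
time_s: 0.45
position: [0.2506, 0.5466, 0.2925]
tool_rot: [[-0.741, 0.671, 0.006], [0.671, 0.741, 0.011], [0.003, 0.012, -1.0]]
contact_force: [0.3, 0.5, 0.2]
opening: 0.0879
time_s: 0.75
position: [0.2502, 0.5457, 0.3927]
tool_rot: [[-0.375, 0.927, 0.006], [0.927, 0.375, 0.012], [0.009, 0.01, -1.0]]
contact_force: [-0.2, 0.0, 1.1]
opening: 0.0877
t 0.75 pos [0.2502 0.5457 0.3927] yaw 22.05 shift [-2.967 -0.016 -0.099] tool z [ 0.0062  0.0118 -0.9999]
turn z 0.4892
```

```bash

python3 -m jog '[{"delta_pos":[-0.4,0,0],"turn":[0,0,0.1]},{"delta_pos":[-0.8,0,0],"turn":[0,0,0.1]},{"delta_pos":[-1,0,0],"turn":[0,0,0.1]}]'
python3 -m jog '[{"delta_pos":[-0.4,0,0],"turn":[0,0,0]},{"delta_pos":[-0.8,0,0],"turn":[0,0,0]},{"delta_pos":[-1,0,0],"turn":[0,0,0]},{"delta_pos":[-1,0,0],"turn":[0,0,0]}]'
python3 -c "
from h import *
c=snap('wrist','w1');print(proj(c,[.4796,.2513,.21]),proj(c,[.5737,.2644,.248]))
go([.36,.27,.40],-20)"
```

```text
time_s: 1.05
position: [0.2889, 0.451, 0.3842]
tool_rot: [[-0.237, 0.971, 0.001], [0.971, 0.237, -0.0], [-0.0, 0.001, -1.0]]
contact_force: [0.2, -0.3, -0.5]
opening: 0.0881
time_s: 1.45
position: [0.3125, 0.3539, 0.3848]
tool_rot: [[-0.236, 0.972, 0.002], [0.972, 0.236, 0.001], [0.001, 0.002, -1.0]]
contact_force: [0.2, -0.1, 0.4]
opening: 0.0877
[411.6479 270.8616] [488.2128 290.7317]
t 1.5 pos [0.3122 0.3552 0.3843] yaw 13.70 shift [-0.941  0.263 -0.157] tool z [ 0.0008  0.001  -1.    ]
turn z 0.3921
```

View pics/w1.png

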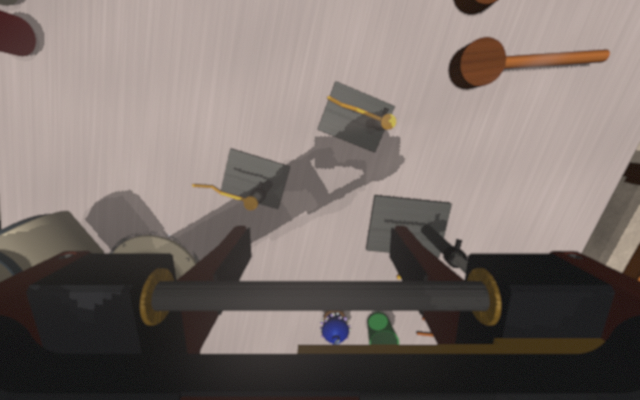

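The wrist view (camera looks mainly to tool +x) has the big stand at (410,225) partly hidden by a finger; I'll continue past it.

```bash

python3 -m jog '[{"delta_pos":[-0.4,0.1,0],"turn":[0,0,0.1]},{"delta_pos":[-0.8,0.2,0],"turn":[0,0,0.1]},{"delta_pos":[-1,0.4,0],"turn":[0,0,0.1]}]'
python3 -m jog '[{"delta_pos":[-0.4,0.1,0],"turn":[0,0,0]},{"delta_pos":[-0.8,0.2,0],"turn":[0,0,0]},{"delta_pos":[-1,0.4,0],"turn":[0,0,0]},{"delta_pos":[-1,0.4,0],"turn":[0,0,0]}]'
python3 -c "
from h import *
c=snap('wrist','w2');print(proj(c,[.4796,.2513,.21]),proj(c,[.5737,.2644,.248]))
go([.46,0,.40],-20)"
python3 -m jog '[{"delta_pos":[-0.4,0.1,0],"turn":[0,0,0.1]},{"delta_pos":[-0.8,0.2,0],"turn":[0,0,0.15]},{"delta_pos":[-1,0.4,0],"turn":[0,0,0.15]},{"delta_pos":[-1,0.4,0],"turn":[0,0,0.15]},{"delta_pos":[-1,0.4,0],"turn":[0,0,0.15]}]'
python3 -c "
from h import *
c=snap('wrist','w3');print(proj(c,[.4796,.2513,.21]),proj(c,[.5737,.2644,.248]))
go([.46,0,.40],-20)
"
```

```text
time_s: 1.8
position: [0.3748, 0.2675, 0.3845]
tool_rot: [[-0.091, 0.996, 0.001], [0.996, 0.091, 0.001], [0.0, 0.001, -1.0]]
contact_force: [-0.3, -0.1, -0.3]
opening: 0.0878
time_s: 2.2
position: [0.4255, 0.1714, 0.3823]
tool_rot: [[-0.088, 0.996, -0.002], [0.996, 0.088, -0.001], [-0.001, -0.002, -1.0]]
contact_force: [0.0, 1.9, -0.5]
opening: 0.0876
[367.2194 123.2052] [454.5492 118.4499]
t 2.25 pos [0.4246 0.1725 0.3826] yaw 5.12 shift [-1.749  0.199 -0.174] tool z [-0.0024 -0.0004 -1.    ]
turn z 0.2923
time_s: 2.75
position: [0.4725, 0.0777, 0.3832]
tool_rot: [[0.132, 0.991, -0.002], [0.991, -0.132, 0.0], [0.0, -0.002, -1.0]]
contact_force: [0.2, -0.1, -0.4]
opening: 0.0877
[307.0388  39.261 ] [391.8396   1.1184]
t 2.8 pos [0.4722 0.078  0.3837] yaw -7.56 shift [-0.789 -0.018 -0.163] tool z [-0.0008  0.0005 -1.    ]
turn z 0.1447
```

View pics/w2.png

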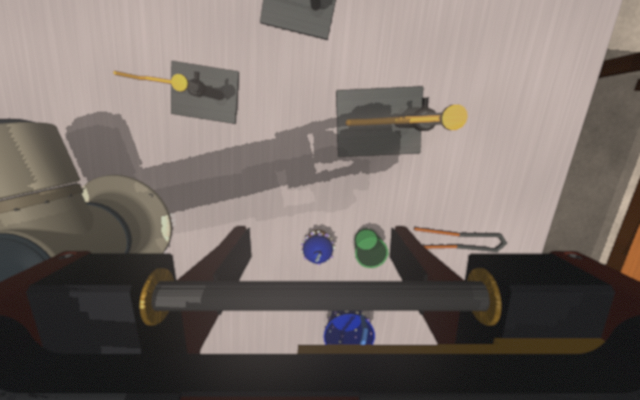

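View pics/w3.png

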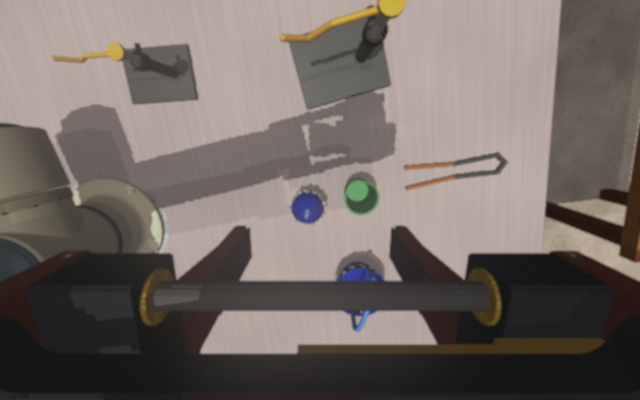

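```bash

python3 - <<'E'
from h import *
T={k:load(k) for k in('side0','top0','w2','w3')}
boxes={'top0':(225,130,250,152),'side0':(341,98,360,112),'w2':(438,100,472,136),'w3':(374,0,408,20)}
obs=[]
for k,(x0,y0,x1,y1) in boxes.items():
    h=cv2.cvtColor(T[k]['img'][y0:y1,x0:x1],cv2.COLOR_RGB2HSV); m=cv2.inRange(h,(20,120,90),(35,255,255))
    m=cv2.morphologyEx(m,cv2.MORPH_OPEN,np.ones((5,5),np.uint8)) if k!='side0' else m
    n,l,st,ce=cv2.connectedComponentsWithStats(m); i=1+np.argmax(st[1:,4]); print(k,ce[i]+[x0,y0],st[i])
    obs.append((T[k],*(ce[i]+[x0,y0])))
print('top+side',tri(*obs[:2])); print('3',tri(*obs[:3])); print('top+w2',tri(obs[0],obs[2])); print('side+w2',tri(obs[1],obs[2]));print('w2,w3',tri(*obs[2:]))
print('tip',tri((T['top0'],205+122.5/3.2-.5,125+229.5/3.2-.5),(T['side0'],290+83.5/4.5-.5,90+122.5/4.5-.5),(T['w2'],348.5,123),(T['w3'],283,38)))
E
python3 -m jog '[{"delta_pos":[-0.4,0.0,0],"turn":[0,0,0.1]},{"delta_pos":[-0.8,0,0],"turn":[0,0,0.14]},{"delta_pos":[-1,0,0],"turn":[0,0,0.14]}]'
python3 -m jog '[{"delta_pos":[-0.4,0,0],"turn":[0,0,0]},{"delta_pos":[-0.8,0,0],"turn":[0,0,0]},{"delta_pos":[-1,0,0],"turn":[0,0,0]},{"delta_pos":[-1,0,0],"turn":[0,0,0]}]'
python3 -c "
from h import *
go([.46,-.28,.38],-20)"
```

```text
top0 [235.0095 143.8381] [  5   9  11  11 105]
side0 [350.7018 104.6491] [ 5  4 11  7 57]
w2 [453.8344 116.9245] [  4   5  24  25 477]
w3 [389.7232   7.0823] [  0   0  31  17 401]
top+side (array([0.5733, 0.2644, 0.2457]), [np.float64(0.0002388126844138307), np.float64(0.00023881268441368336)])
3 (array([0.5736, 0.2653, 0.2451]), [np.float64(0.0009205095887609189), np.float64(0.0002847550484801189), np.float64(0.000891228515009933)])
top+w2 (array([0.5733, 0.2653, 0.2456]), [np.float64(0.0008921358625302852), np.float64(0.0008921358625303341)])
side+w2 (array([0.5742, 0.2662, 0.2445]), [np.float64(0.0001075686837248959), np.float64(0.00010756868372477727)])
w2,w3 (array([0.577 , 0.2657, 0.2334]), [np.float64(0.0023775876498037395), np.float64(0.0023775876498039693)])
tip (array([0.4519, 0.2485, 0.2368]), [np.float64(0.0016364513698522859), np.float64(0.0008741469258796758), np.float64(0.0009447920191647851), np.float64(0.0012796755082302024)])
time_s: 3.1
position: [0.4583, -0.0228, 0.3845]
tool_rot: [[0.338, 0.941, 0.001], [0.941, -0.338, -0.0], [0.0, 0.001, -1.0]]
contact_force: [-0.1, 0.3, -0.1]
opening: 0.088
time_s: 3.5
position: [0.4247, -0.117, 0.3845]
tool_rot: [[0.338, 0.941, 0.001], [0.941, -0.338, -0.0], [-0.0, 0.001, -1.0]]
contact_force: [-1.0, 0.1, 0.1]
opening: 0.0874
t 3.5 pos [ 0.4247 -0.117   0.3845] yaw -19.78 shift [-1.414  0.883  0.046] tool z [ 0.0011 -0.0004 -1.    ]
turn z 0.0026
```

```bash

python3 -m jog '[{"delta_pos":[-0.4,0.3,0],"turn":[0,0,0]},{"delta_pos":[-0.8,0.6,0],"turn":[0,0,0]},{"delta_pos":[-1,0.8,0],"turn":[0,0,0]},{"delta_pos":[-1,0.8,0],"turn":[0,0,0]}]'
python3 -c "
from h import *
snap('wrist','w4')
go([.46,-.28,.38],-20)"
python3 -m jog '[{"delta_pos":[-0.4,0,0],"turn":[0,0,0]},{"delta_pos":[-0.8,0,0],"turn":[0,0,0]},{"delta_pos":[-1,0,0],"turn":[0,0,0]},{"delta_pos":[-1,0,0],"turn":[0,0,0]}]'
python3 -c "
from h import *
snap('wrist','w5')
a=cv2.imread('pics/w4.png')[60:310,220:440];b=cv2.imread('pics/w5.png')[0:250,220:440]
cv2.imwrite('pics/w45.png',cv2.resize(np.hstack([a,b]),None,fx=1.8,fy=1.8,interpolation=cv2.INTER_CUBIC))"
```

```text
time_s: 3.9
position: [0.4687, -0.2386, 0.3813]
tool_rot: [[0.338, 0.941, -0.003], [0.941, -0.338, 0.002], [0.001, -0.004, -1.0]]
contact_force: [-0.2, 0.4, -0.4]
opening: 0.0879
t 3.95 pos [ 0.4681 -0.2372  0.3824] yaw -19.67 shift [-0.431  0.068  0.023] tool z [-0.0023  0.002  -1.    ]
turn z 0.0038
time_s: 4.35
position: [0.4332, -0.3316, 0.3842]
tool_rot: [[0.338, 0.941, 0.0], [0.941, -0.338, -0.0], [-0.0, 0.0, -1.0]]
contact_force: [0.1, -0.2, -0.3]
opening: 0.0879
```

View pics/w45.png

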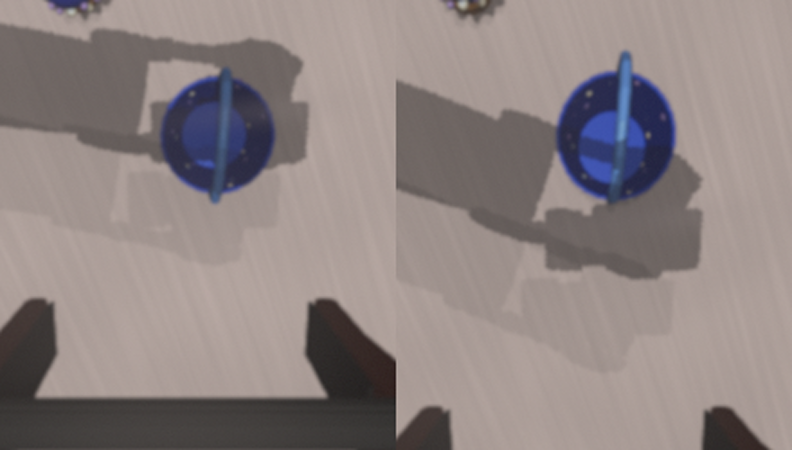

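The wrist crops show the basket centred near (340,137) in w4 and (342,77) in w5, its pale handle running almost vertically. I'll triangulate the handle bar across views.

```bash

python3 - <<'E'
from h import *
B={'w4':(300,95,380,180),'w5':(300,20,385,120),'top0':(385,150,450,205),'side0':(368,248,430,325)}
ims=[]
for k,(x0,y0,x1,y1) in B.items():
    im=load(k)['img'][y0:y1,x0:x1]; h=cv2.cvtColor(im,cv2.COLOR_RGB2HSV)
    m=cv2.inRange(h,(96,90,60),(112,215,255)); 
    o=np.hstack([im[:,:,::-1],cv2.cvtColor(m,cv2.COLOR_GRAY2BGR)])
    ims.append(cv2.resize(o,(400,int(o.shape[0]*400/o.shape[1])),interpolation=cv2.INTER_NEAREST)[:290])
    ims[-1]=cv2.copyMakeBorder(ims[-1],0,290-ims[-1].shape[0],0,0,cv2.BORDER_CONSTANT)
cv2.imwrite('pics/mask.png',np.vstack([np.hstack(ims[:2]),np.hstack(ims[2:])]))
E
```

```text
(no output)
```

View pics/mask.png

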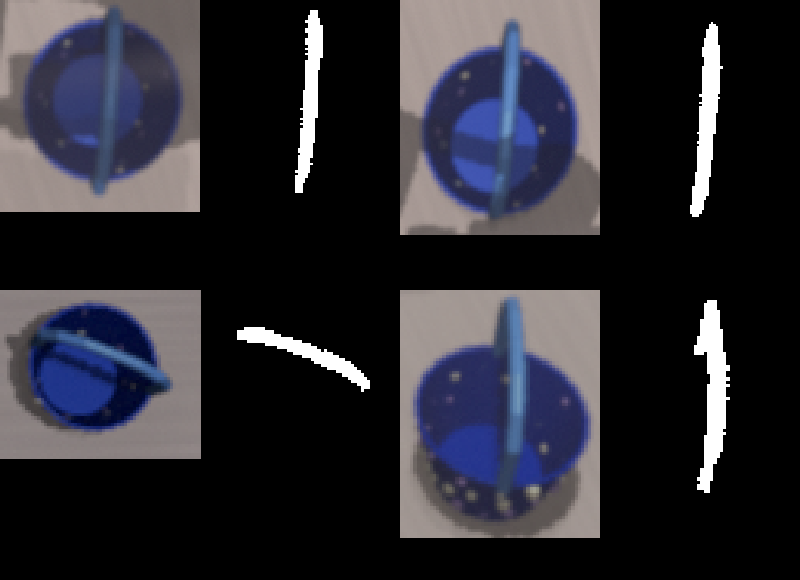

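```bash

cat > hd.py <<'E'
from h import *
B={'w4':(300,95,380,180),'w5':(300,20,385,120),'top0':(385,150,450,205)}
cl={}
for k,(x0,y0,x1,y1) in B.items():
    im=load(k)['img'][y0:y1,x0:x1]; h=cv2.cvtColor(im,cv2.COLOR_RGB2HSV)
    m=cv2.inRange(h,(96,90,60),(112,215,255)); n,l,st,_=cv2.connectedComponentsWithStats(m); m=l==1+np.argmax(st[1:,4])
    v,u=np.nonzero(m)
    if k=='top0':
        uu=np.unique(u); p=np.polyfit(u,v,3); uu=uu[1:-1]; cl[k]=np.c_[uu+x0,np.polyval(p,uu)+y0]
    else:
        p=np.polyfit(v,u,3); vv=np.linspace(v.min()+1,v.max()-1,200); cl[k]=np.c_[np.polyval(p,vv)+x0,vv+y0]
t=load('top0')
for k in('w4','w5'):
    c=load(k);P=[]
    for u,v in cl['top0']:
        r=[tri((t,u,v),(c,a,b)) for a,b in cl[k]]; i=min(range(len(r)),key=lambda i:sum(r[i][1]))
        if sum(r[i][1])<.002: P.append(r[i][0])
    P=np.array(P); 
    q=P[:,:2]; m=q.mean(0); U=np.linalg.svd(q-m)[2][0]; ang=np.degrees(np.arctan2(U[1],U[0]))%180
    s=(q-m)@U; print(k,len(P),'mean',m,'angle',ang,'rms off',np.std((q-m)@[-U[1],U[0]]))
    print(np.c_[P,s][::4])
# rim ellipses
for k,z in(('w4',.07),('w5',.07),('top0',.07)):
    x0,y0,x1,y1=B[k]; x0-=5
    h=cv2.cvtColor(load(k)['img'][y0:y1,x0:x1],cv2.COLOR_RGB2HSV); m=cv2.inRange(h,(112,110,40),(130,255,255))
    m=cv2.morphologyEx(m,cv2.MORPH_OPEN,np.ones((3,3),np.uint8))
    v,u=np.nonzero(m); hull=cv2.convexHull(np.c_[u+x0,v+y0].astype(np.int32))[:,0]
    Q=np.array([plane(load(k),*p,z)[:2] for p in hull]); (cx,cy),r=cv2.minEnclosingCircle((Q*1000).astype(np.float32)); print(k,'rim',cx,cy,r)
E
python3 hd.py
```

```text
w4 41 mean [ 0.5235 -0.1915] angle 66.63160225810365 rms off 0.0002513360537549567
[[ 0.5443 -0.1459  0.11   -0.0501]
 [ 0.5402 -0.1528  0.1261 -0.0421]
 [ 0.5364 -0.1613  0.1342 -0.0328]
 [ 0.5326 -0.1701  0.1404 -0.0232]
 [ 0.5286 -0.1793  0.1447 -0.0132]
 [ 0.5245 -0.1893  0.1451 -0.0024]
 [ 0.5202 -0.1995  0.1446  0.0087]
 [ 0.5156 -0.2105  0.1414  0.0207]
 [ 0.5106 -0.222   0.1366  0.0331]
 [ 0.5052 -0.2339  0.1302  0.0462]
 [ 0.4993 -0.2465  0.122   0.0601]]
w5 41 mean [ 0.5234 -0.1914] angle 67.03471811886448 rms off 0.00035557535370570243
[[ 0.544  -0.1453  0.1124 -0.0504]
 [ 0.5398 -0.1523  0.1282 -0.0423]
 [ 0.5361 -0.1608  0.1365 -0.0331]
 [ 0.5323 -0.1695  0.1428 -0.0236]
 [ 0.5285 -0.1792  0.1448 -0.0132]
 [ 0.5245 -0.1892  0.1456 -0.0025]
 [ 0.5203 -0.1998  0.1438  0.0089]
 [ 0.5157 -0.2108  0.1403  0.0209]
 [ 0.5107 -0.2221  0.1362  0.0332]
 [ 0.5052 -0.234   0.1298  0.0463]
 [ 0.4993 -0.2463  0.1224  0.06  ]]
w4 rim 519.8907470703125 -185.69654846191406 44.29766845703125
w5 rim 521.1173095703125 -198.3683624267578 55.93618392944336
top0 rim 521.1914672851562 -198.03306579589844 57.08948516845703
```

```bash
python3 -c "
from h import *
go([.5343,-.1667,.284],-23)"
```

```text
t 4.4 pos [ 0.4336 -0.3306  0.3845] yaw -19.67 shift [1.882 0.396 1.006] tool z [ 0.0009  0.     -1.    ]
turn z 0.0388
```

```bash

python3 -m jog '[{"delta_pos":[0.4,0.1,0.2],"turn":[0,0,0.0388]},{"delta_pos":[0.8,0.3,0.4],"turn":[0,0,0.0388]},{"delta_pos":[1,0.4,0.6],"turn":[0,0,0.0388]},{"delta_pos":[1,0.4,0.6],"turn":[0,0,0.0388]}]'
python3 -c "
from h import *
go([.5343,-.1667,.224],-23)"
```

```text
time_s: 4.8
position: [0.5063, -0.2462, 0.321]
tool_rot: [[0.385, 0.923, -0.003], [0.923, -0.385, 0.003], [0.002, -0.004, -1.0]]
contact_force: [0.2, -0.3, -0.3]
opening: 0.0881
t 4.8 pos [ 0.5063 -0.2462  0.321 ] yaw -22.64 shift [ 0.84  -0.043  0.972] tool z [-0.0033  0.0034 -1.    ]
turn z 0.0042
```

```bash

python3 -m jog '[{"delta_pos":[0.4,0,0.4],"turn":[0,0,0]},{"delta_pos":[0.84,-0.03,0.8],"turn":[0,0,0]},{"delta_pos":[0.84,-0.03,0.97],"turn":[0,0,0]},{"delta_pos":[0.84,-0.03,0.97],"turn":[0,0,0]},{"delta_pos":[0.84,-0.03,0.97],"turn":[0,0,0]}]'
python3 -c "
from h import *
snap('wrist','w6');snap('side','s6')
a=cv2.imread('pics/s6.png')[150:350,320:520];cv2.imwrite('pics/s6z.png',cv2.resize(a,None,fx=3,fy=3))
go([.5343,-.1667,.113],-23)"
```

```text
time_s: 5.3
position: [0.5346, -0.1725, 0.2286]
tool_rot: [[0.39, 0.921, 0.001], [0.921, -0.39, -0.001], [-0.0, 0.001, -1.0]]
contact_force: [-0.3, 0.2, 0.8]
opening: 0.0879
t 5.4 pos [ 0.5352 -0.1738  0.2301] yaw -23.08 shift [ 0.062 -0.042  1.171] tool z [ 0.004  -0.0019 -1.    ]
turn z -0.0009
```

View pics/w6.png

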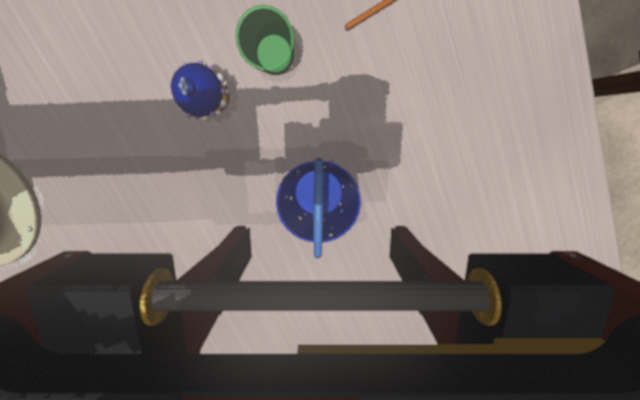

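View pics/s6z.png

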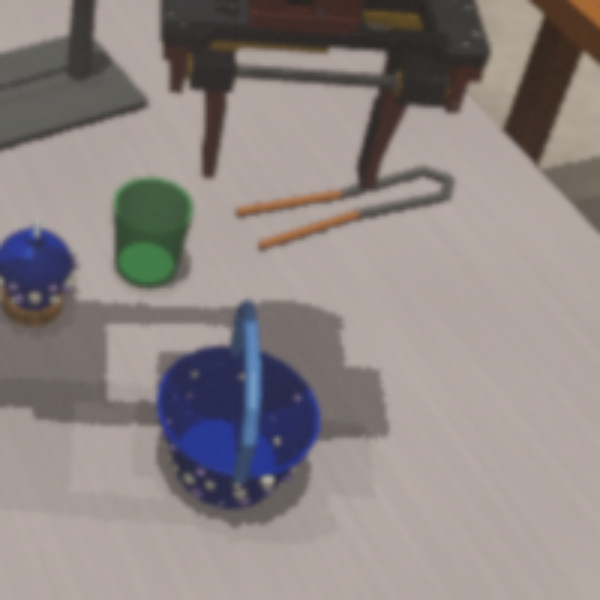

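Wrist view: the handle is vertical and centred at u≈319 between fingers; yaw is right. Descend.

```bash

python3 -m jog '[{"delta_pos":[0.06,-0.03,0.3],"turn":[0,0,0]},{"delta_pos":[0.06,-0.03,0.6],"turn":[0,0,0]},{"delta_pos":[0.06,-0.03,0.8],"turn":[0,0,0]},{"delta_pos":[0.06,-0.03,0.8],"turn":[0,0,0]},{"delta_pos":[0.06,-0.03,0.8],"turn":[0,0,0]}]'
python3 -c "
from h import *
snap('wrist','w7');snap('side','s7')
a=cv2.imread('pics/s7.png')[180:350,320:520];cv2.imwrite('pics/s7z.png',cv2.resize(a,None,fx=3.5,fy=3.5))
go([.5343,-.1667,.113],-23)"
```

```text
time_s: 5.9
position: [0.5349, -0.1673, 0.1491]
tool_rot: [[0.393, 0.92, 0.002], [0.92, -0.393, -0.001], [-0.0, 0.002, -1.0]]
contact_force: [0.1, 0.2, -0.2]
opening: 0.088
t 6.0 pos [ 0.5354 -0.1672  0.1498] yaw -23.09 shift [-0.    -0.014  0.368] tool z [ 0.0039 -0.0015 -1.    ]
turn z -0.001
```

View pics/s7z.png

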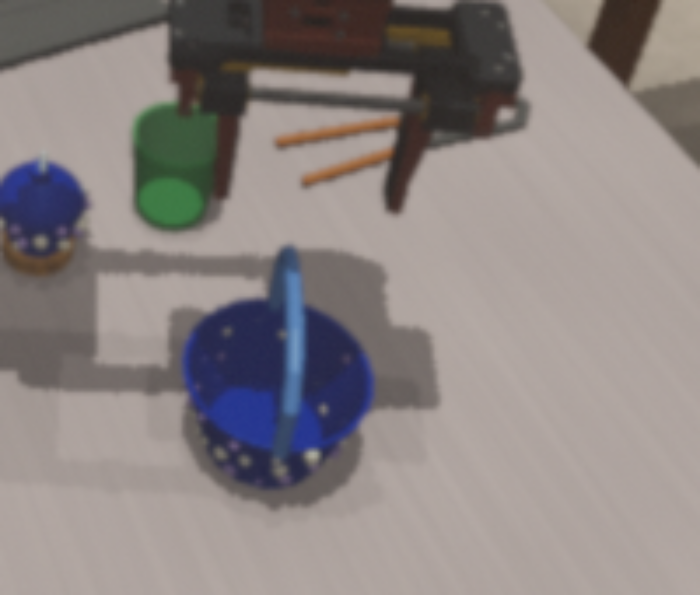

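View pics/w7.png

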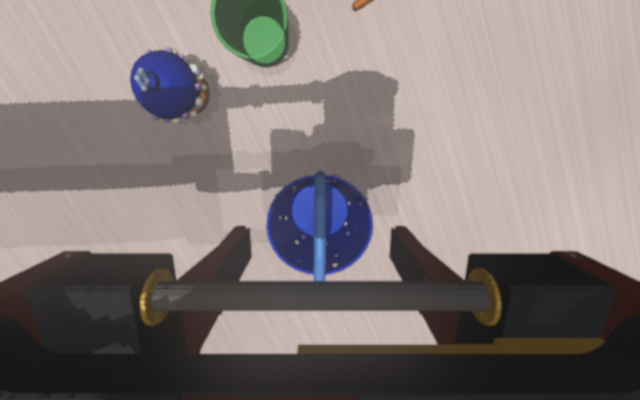

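```bash
python3 -c "
from h import *
c=load('s7');f=lambda p:(proj(c,p)-[320,180])*3.5
y=np.array([np.cos(np.radians(-23)),np.sin(np.radians(-23)),0])*.044
P=np.array([.5354,-.1672,.1498])
print(f(P+y),f(P-y),'crown',f([.521,-.198,.137]),f([.521,-.198,.142]),'pinch',f([.5343,-.1667,.131]))
c=load('w7');print(proj(c,P+y),proj(c,P-y),proj(c,[.521,-.198,.137]))
"
```

```text
[369.4442 244.1883] [218.8705 231.6118] crown [291.5436 296.1967] [292.8195 290.5057] pinch [287.2408 259.0923]
[377.9773 221.6014] [262.8004 221.9359] [318.9841 255.0238]
```

Open fingertips appear ~20 mm higher than the TCP (they swing down as they shut), which fits both views; the bar is centred. Descend and close.

```bash

python3 -m jog '[{"delta_pos":[0,-0.01,0.15],"turn":[0,0,0]},{"delta_pos":[0,-0.01,0.3],"turn":[0,0,0]},{"delta_pos":[0,-0.01,0.36],"turn":[0,0,0]},{"delta_pos":[0,-0.01,0.36],"turn":[0,0,0]},{"delta_pos":[0,-0.01,0.36],"turn":[0,0,0]}]'
python3 -m jog '[{"delta_pos":[0,0,0],"turn":[0,0,0]},{"delta_pos":[0,0,0],"turn":[0,0,0]},{"delta_pos":[0,0,0],"turn":[0,0,0]}]' 0.6 15
python3 -m jog '[{"delta_pos":[0,0,0],"turn":[0,0,0]},{"delta_pos":[0,0,0],"turn":[0,0,0]},{"delta_pos":[0,0,0],"turn":[0,0,0]}]' 1 15
python3 -c "
from h import *
snap('side','s8')
a=cv2.imread('pics/s8.png')[180:350,320:520];cv2.imwrite('pics/s8z.png',cv2.resize(a,None,fx=3.5,fy=3.5))
go([.5343,-.1667,.113],-23);s=ctrl.observe();print(s['contact_force'],s['wrist_torque'],s['opening'])"
```

```text
time_s: 6.5
position: [0.5333, -0.1658, 0.1105]
tool_rot: [[0.391, 0.92, -0.001], [0.92, -0.391, 0.0], [-0.0, -0.001, -1.0]]
contact_force: [0.4, 0.1, 0.6]
opening: 0.0875
time_s: 6.8
position: [0.5337, -0.166, 0.1114]
tool_rot: [[0.391, 0.92, 0.001], [0.92, -0.391, -0.0], [0.0, 0.001, -1.0]]
contact_force: [-0.5, 0.4, 0.7]
opening: 0.0674
time_s: 7.1
position: [0.5335, -0.1659, 0.1109]
tool_rot: [[0.391, 0.92, 0.0], [0.92, -0.391, -0.0], [-0.0, 0.0, -1.0]]
contact_force: [0.5, 1.1, -0.2]
opening: 0.0432
t 7.15 pos [ 0.5335 -0.1659  0.1109] yaw -23.04 shift [-0.004  0.01  -0.021] tool z [ 0. -0. -1.]
turn z -0.0005
[-0.2711 -0.0915 -0.6647] [-0.0854  0.063  -0.0169] 0.03922815634298804
```

View pics/s8z.png

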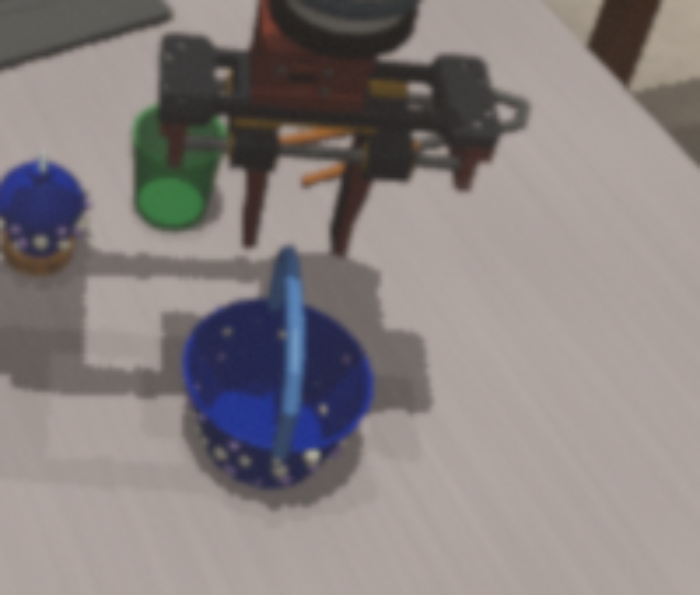

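The fingers appear to slide on rails and the tips look further up/behind than predicted; check with all views before closing further.

```bash
python3 -c "
from h import *
t=snap('top','t9');w=snap('wrist','w9')
a=cv2.resize(t['img'][110:240,350:480][:,:,::-1],None,fx=3.2,fy=3.2,interpolation=cv2.INTER_CUBIC);b=w['img'][100:330,210:430][:,:,::-1];b=cv2.resize(b,None,fx=416/230,fy=416/230)
cv2.imwrite('pics/tw9.png',np.hstack([a,b]));print(a.shape,b.shape)
P=[.5335,-.166,.111]
print((proj(t,P)-[350,110])*3.2,proj(w,P),(proj(load('s8'),P)-[320,180])*3.5)"
```

```text
(416, 416, 3) (416, 398, 3)
[178.7292 184.0742] [319.8624 221.9694] [280.7546 280.6834]
```

View pics/tw9.png

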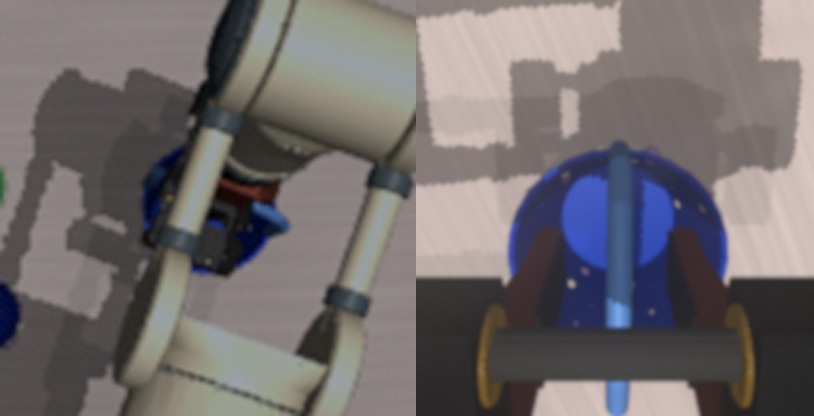

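```bash
python3 -c "
from h import *
w=load('w9');s=load('s8')
for a,b in(((543,232),(250,245)),((683,232),(338,255))):
    print(tri((w,210+(a[0]-416)/1.81,100+a[1]/1.81),(s,320+b[0]/3.5,180+b[1]/3.5)))
# basket crown points from side+wrist: handle far end silhouette
a=cv2.resize(w['img'][170:250,260:380][:,:,::-1],None,fx=6,fy=6,interpolation=cv2.INTER_CUBIC);cv2.imwrite('pics/w9z.png',a)
"
```

```text
(array([ 0.5128, -0.1528,  0.1366]), [np.float64(0.0025559808086214626), np.float64(0.002555980808621628)])
(array([ 0.5608, -0.174 ,  0.1342]), [np.float64(0.0025050052758695826), np.float64(0.0025050052758693662)])
```

View pics/w9z.png

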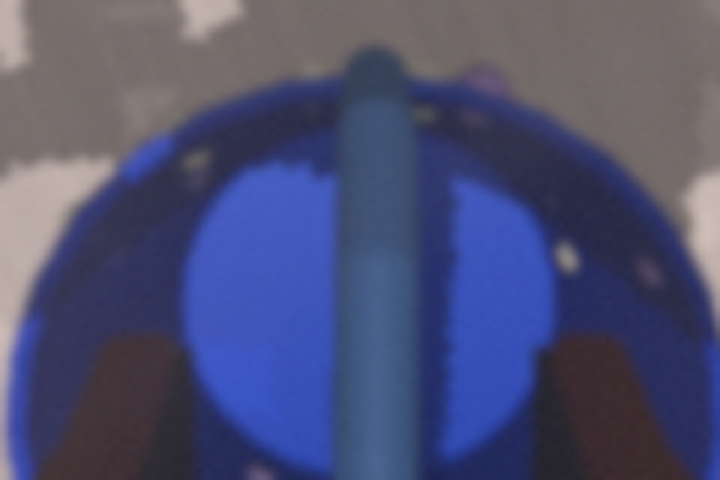

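```bash
python3 -c "
from h import *
w=load('w7');s=load('s7')
for a,b in(((243,230),(221,196)),((397,230),(397,210))):
    print(tri((w,*a),(s,320+b[0]/3.5,180+b[1]/3.5)))
a=cv2.resize(w['img'][190:260,210:430][:,:,::-1],None,fx=3.6,fy=3.6,interpolation=cv2.INTER_CUBIC)
c=cv2.imread('pics/s8.png')[220:275,370:430];c=cv2.resize(c,None,fx=6,fy=6,interpolation=cv2.INTER_CUBIC)
a=cv2.copyMakeBorder(a,0,0,0,0,cv2.BORDER_CONSTANT);o=np.zeros((600,800,3),np.uint8);o[:a.shape[0],:a.shape[1]]=a;o[260:260+c.shape[0],:c.shape[1]]=c
cv2.imwrite('pics/z7.png',o)
"
```

```text
(array([ 0.492 , -0.1451,  0.1775]), [np.float64(0.00287710198555609), np.float64(0.0028771019855561067)])
(array([ 0.5856, -0.1852,  0.1763]), [np.float64(0.00200302344191487), np.float64(0.0020030234419148767)])
```

View pics/z7.png

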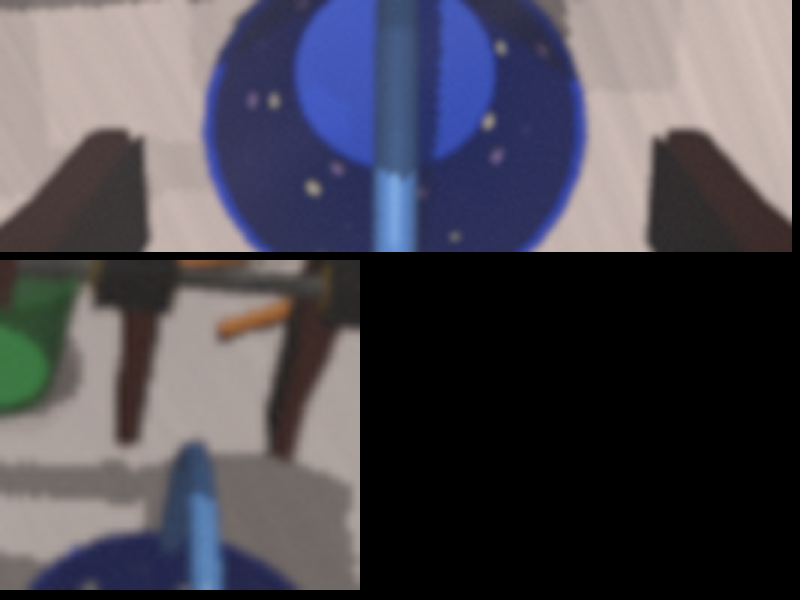

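```bash

python3 -m jog '[{"delta_pos":[0,0,0],"turn":[0,0,0]},{"delta_pos":[0,0,0],"turn":[0,0,0]},{"delta_pos":[0,0,0],"turn":[0,0,0]}]' 0.8 5
python3 -c "
from h import *
w=snap('wrist','w10');s=snap('side','s10')
a=cv2.resize(w['img'][180:280,260:380][:,:,::-1],None,fx=4,fy=4,interpolation=cv2.INTER_CUBIC);b=cv2.resize(s['img'][210:280,370:430][:,:,::-1],None,fx=5,fy=5,interpolation=cv2.INTER_CUBIC)
o=np.zeros((400,790,3),np.uint8);o[:,:480]=a;o[:350,485:785]=b;cv2.imwrite('pics/z10.png',o);s=ctrl.observe();print(s['opening'],s['contact_force'])"
```

```text
time_s: 7.55
position: [0.5335, -0.1659, 0.1108]
tool_rot: [[0.391, 0.92, 0.0], [0.92, -0.391, 0.0], [0.0, -0.0, -1.0]]
contact_force: [-0.5, 1.4, 0.2]
opening: 0.0179
0.016841638649280764 [-1.1636  1.3101 -0.0058]
```

View pics/z10.png

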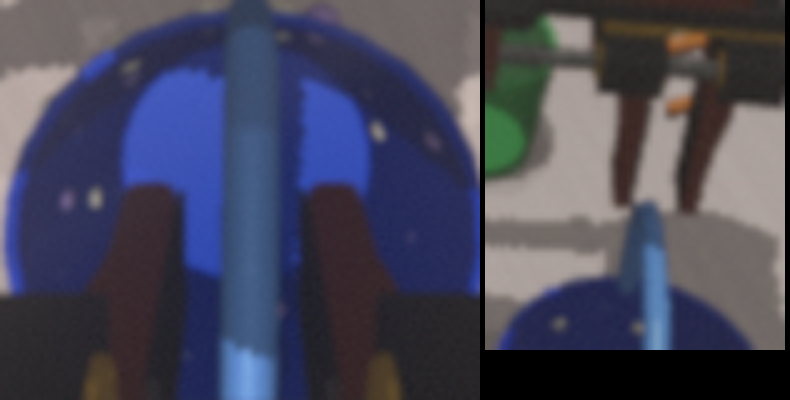

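Tips don't extend on closing: they end at about the bar's top (v≈251 in side). So the real tips sit ~24 mm behind the reported TCP; lower ~20 mm further, then close.

```bash

python3 -m jog '[{"delta_pos":[0,0,0],"turn":[0,0,0]},{"delta_pos":[0,0,0.06],"turn":[0,0,0]},{"delta_pos":[0,0,0.12],"turn":[0,0,0]},{"delta_pos":[0,0,0.18],"turn":[0,0,0]},{"delta_pos":[0,0,0.18],"turn":[0,0,0]}]' 0.7 5
python3 -c "
from h import *
w=snap('wrist','w11');s=snap('side','s11')
a=cv2.resize(w['img'][180:280,260:380][:,:,::-1],None,fx=4,fy=4,interpolation=cv2.INTER_CUBIC);b=cv2.resize(s['img'][210:280,370:430][:,:,::-1],None,fx=5,fy=5,interpolation=cv2.INTER_CUBIC)
o=np.zeros((400,790,3),np.uint8);o[:,:480]=a;o[:350,485:785]=b;cv2.imwrite('pics/z11.png',o);s=ctrl.observe();print(s['opening'],s['contact_force'])"
```

```text
time_s: 8.15
position: [0.5327, -0.1656, 0.0911]
tool_rot: [[0.391, 0.92, -0.002], [0.92, -0.391, 0.001], [-0.0, -0.003, -1.0]]
contact_force: [-0.7, 0.3, -0.0]
opening: 0.0259
0.026158810753966342 [-1.0898  0.3127 -0.82  ]
```

View pics/z11.png

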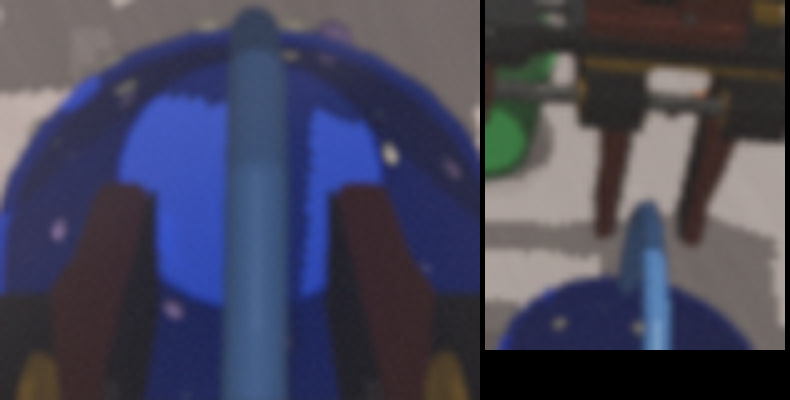

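```bash

python3 -m jog '[{"delta_pos":[0,0,0],"turn":[0,0,0]},{"delta_pos":[0,0,0],"turn":[0,0,0]},{"delta_pos":[0,0,0],"turn":[0,0,0]},{"delta_pos":[0,0,0],"turn":[0,0,0]},{"delta_pos":[0,0,0],"turn":[0,0,0]}]' 1 25
python3 -c "
from h import *
w=snap('wrist','w12');s=snap('side','s12')
a=cv2.resize(w['img'][180:280,260:380][:,:,::-1],None,fx=4,fy=4,interpolation=cv2.INTER_CUBIC);b=cv2.resize(s['img'][210:280,370:430][:,:,::-1],None,fx=5,fy=5,interpolation=cv2.INTER_CUBIC)
o=np.zeros((400,790,3),np.uint8);o[:,:480]=a;o[:350,485:785]=b;cv2.imwrite('pics/z12.png',o);s=ctrl.observe();print(s['opening'],s['contact_force'],s['wrist_torque'],s['position'])"
```

```text
time_s: 8.75
position: [0.5338, -0.1659, 0.0932]
tool_rot: [[0.391, 0.92, 0.001], [0.92, -0.391, -0.0], [0.0, 0.001, -1.0]]
contact_force: [0.4, 0.4, 0.4]
opening: 0.0087
0.009229878744170233 [1.2357 0.4097 1.3947] [ 0.0344 -0.1033 -0.0043] [ 0.5338 -0.1659  0.0932]
```

View pics/z12.png

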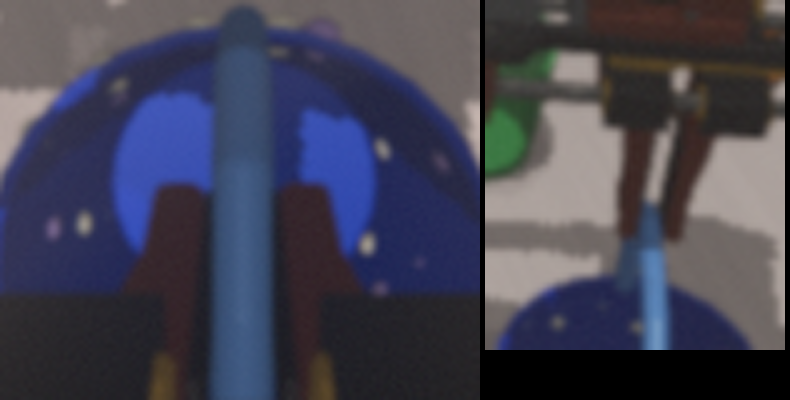

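Gripped (opening ≈9–10 mm, bar between both tips). Lift a little and check.

```bash

python3 -m jog '[{"delta_pos":[0,0,0],"turn":[0,0,0]},{"delta_pos":[0,0,-0.05],"turn":[0,0,0]},{"delta_pos":[0,0,-0.15],"turn":[0,0,0]},{"delta_pos":[0,0,-0.3],"turn":[0,0,0]},{"delta_pos":[0,0,-0.3],"turn":[0,0,0]}]' 1 40
python3 -c "
from h import *
w=snap('wrist','w13');s=snap('side','s13')
a=cv2.resize(w['img'][160:280,250:390][:,:,::-1],None,fx=3,fy=3,interpolation=cv2.INTER_CUBIC);b=cv2.resize(s['img'][190:330,350:450][:,:,::-1],None,fx=3.6,fy=3.6,interpolation=cv2.INTER_CUBIC)
o=np.zeros((504,790,3),np.uint8);o[:360,:420]=a;o[:,425:785]=b;cv2.imwrite('pics/z13.png',o);s=ctrl.observe();print(s['opening'],s['contact_force'],s['wrist_torque'],s['position'])"
```

```text
time_s: 9.35
position: [0.5347, -0.1664, 0.1262]
tool_rot: [[0.392, 0.92, 0.004], [0.92, -0.392, -0.002], [0.0, 0.005, -1.0]]
contact_force: [-0.8, -0.7, -1.7]
opening: 0.0088
0.00851968170809807 [ 0.1455  1.2679 -2.7617] [0.0388 0.0189 0.0098] [ 0.5339 -0.1661  0.1238]
```

View pics/z13.png

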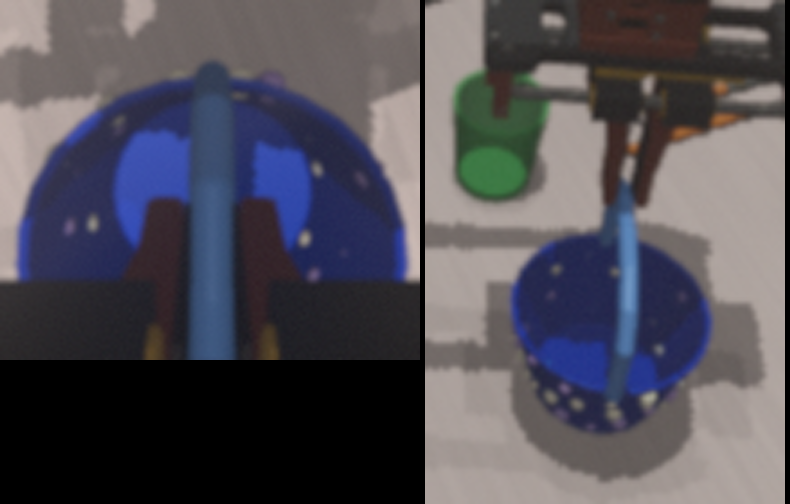

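Lifted; basket hangs level in the pads, weight ≈2.6 N. Raise, then carry around to the tip side of the hook.

```bash

python3 -m jog '[{"delta_pos":[0,0,-0.2],"turn":[0,0,0]},{"delta_pos":[0,0,-0.5],"turn":[0,0,0]},{"delta_pos":[0,0,-0.8],"turn":[0,0,0]},{"delta_pos":[0,0,-1],"turn":[0,0,0]},{"delta_pos":[0,0,-1],"turn":[0,0,0]}]'
python3 -c "
from h import *
go([.36,.05,.235],7.8)"
```

```text
time_s: 9.95
position: [0.5345, -0.1663, 0.2262]
tool_rot: [[0.391, 0.92, 0.005], [0.92, -0.391, -0.002], [0.0, 0.006, -1.0]]
contact_force: [-0.5, -0.0, -2.7]
opening: 0.0086
t 9.95 pos [ 0.5345 -0.1663  0.2262] yaw -23.05 shift [ 1.307 -2.452 -0.102] tool z [ 0.0052 -0.002  -1.    ]
turn z -0.3589
```

```bash

python3 -m jog '[{"delta_pos":[0.1,-0.2,-0.02],"turn":[0,0,-0.02]},{"delta_pos":[0.22,-0.45,-0.06],"turn":[0,0,-0.05]},{"delta_pos":[0.35,-0.7,-0.1],"turn":[0,0,-0.08]},{"delta_pos":[0.45,-0.9,-0.1],"turn":[0,0,-0.1]},{"delta_pos":[0.5,-1,-0.1],"turn":[0,0,-0.12]}]'
python3 -c "
from h import *
go([.36,.05,.235],7.8)"
```

```text
time_s: 10.45
position: [0.4599, -0.0795, 0.2314]
tool_rot: [[0.218, 0.976, -0.002], [0.976, -0.218, 0.001], [0.0, -0.002, -1.0]]
contact_force: [-0.3, -0.8, -2.4]
opening: 0.0085
t 10.45 pos [ 0.4599 -0.0795  0.2314] yaw -12.59 shift [ 1.046 -1.257 -0.033] tool z [-0.0016  0.0007 -1.    ]
turn z -0.2372
```

```bash

python3 -m jog '[{"delta_pos":[0.2,-0.25,0],"turn":[0,0,-0.02]},{"delta_pos":[0.4,-0.5,0],"turn":[0,0,-0.05]},{"delta_pos":[0.6,-0.7,-0.03],"turn":[0,0,-0.08]},{"delta_pos":[0.75,-0.9,-0.03],"turn":[0,0,-0.1]},{"delta_pos":[0.8,-1,-0.03],"turn":[0,0,-0.12]}]'
python3 -c "
from h import *
go([.36,.15,.235],7.8)"
```

```text
time_s: 10.95
position: [0.3803, 0.0204, 0.235]
tool_rot: [[0.039, 0.999, -0.001], [0.999, -0.039, 0.0], [0.0, -0.001, -1.0]]
contact_force: [0.0, -0.5, -1.7]
opening: 0.0088
t 10.95 pos [0.3803 0.0204 0.235 ] yaw -2.22 shift [ 1.287 -0.253  0.   ] tool z [-0.0009  0.0003 -1.    ]
turn z -0.1166
```

```bash

python3 -m jog '[{"delta_pos":[0.2,-0.1,0],"turn":[0,0,-0.03]},{"delta_pos":[0.5,-0.2,0],"turn":[0,0,-0.06]},{"delta_pos":[0.75,-0.25,0],"turn":[0,0,-0.09]},{"delta_pos":[0.95,-0.28,0],"turn":[0,0,-0.115]},{"delta_pos":[1,-0.28,0],"turn":[0,0,-0.115]}]'
python3 -c "
from h import *
go([.361,.2705,.213],7.8)"
```

```text
time_s: 11.45
position: [0.3574, 0.1215, 0.2349]
tool_rot: [[-0.133, 0.991, -0.001], [0.991, 0.133, -0.0], [0.0, -0.001, -1.0]]
contact_force: [0.7, -0.2, -1.7]
opening: 0.0083
t 11.45 pos [0.3574 0.1215 0.2349] yaw 7.64 shift [1.472 0.234 0.219] tool z [-0.001  -0.0001 -1.    ]
turn z -0.0019
```

```bash

python3 -m jog '[{"delta_pos":[0.2,0,0],"turn":[0,0,0]},{"delta_pos":[0.5,0.1,0],"turn":[0,0,0]},{"delta_pos":[0.75,0.15,0],"turn":[0,0,0]},{"delta_pos":[0.95,0.2,0],"turn":[0,0,0]},{"delta_pos":[1,0.2,0],"turn":[0,0,0]}]'
python3 -m jog '[{"delta_pos":[0.2,0,0.05],"turn":[0,0,0]},{"delta_pos":[0.4,0.02,0.1],"turn":[0,0,0]},{"delta_pos":[0.47,0.02,0.15],"turn":[0,0,0]},{"delta_pos":[0.47,0.02,0.22],"turn":[0,0,0]},{"delta_pos":[0.47,0.02,0.22],"turn":[0,0,0]}]'
python3 -c "
from h import *
s=snap('side','s14');snap('wrist','w14');snap('top','t14')
b=cv2.resize(s['img'][80:240,250:390][:,:,::-1],None,fx=3.75,fy=3.75,interpolation=cv2.INTER_CUBIC);cv2.imwrite('pics/z14.png',b)
go([.361,.2705,.213],7.8)"
```

```text
time_s: 11.95
position: [0.3647, 0.2228, 0.2345]
tool_rot: [[-0.131, 0.991, -0.002], [0.991, 0.131, -0.001], [-0.001, -0.002, -1.0]]
contact_force: [-1.2, -0.2, -3.1]
opening: 0.0083
time_s: 12.45
position: [0.36, 0.2678, 0.2124]
tool_rot: [[-0.129, 0.992, -0.002], [0.992, 0.129, -0.002], [-0.002, -0.002, -1.0]]
contact_force: [0.7, -0.1, -3.0]
opening: 0.0087
t 12.6 pos [0.3604 0.2682 0.2141] yaw 7.40 shift [0.022 0.009 0.011] tool z [ 0.0005 -0.0001 -1.    ]
turn z -0.0046
```

View pics/z14.png

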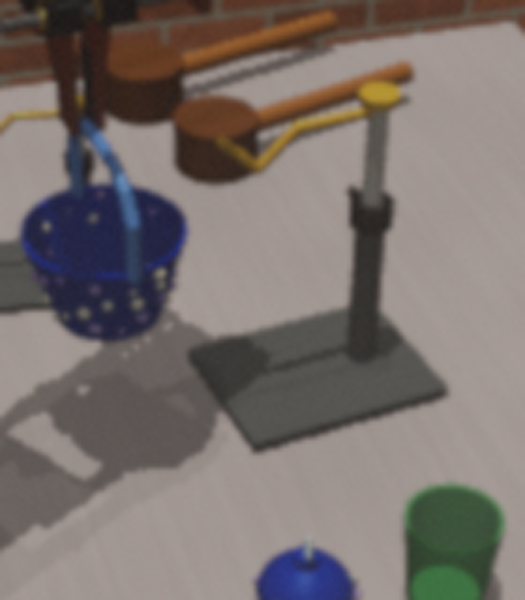

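View pics/w14.png

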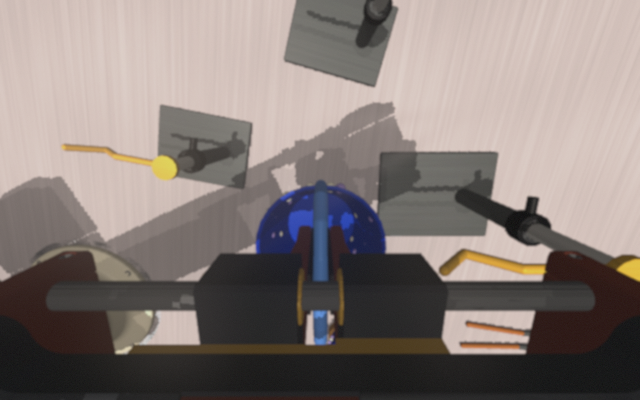

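View pics/t14.png

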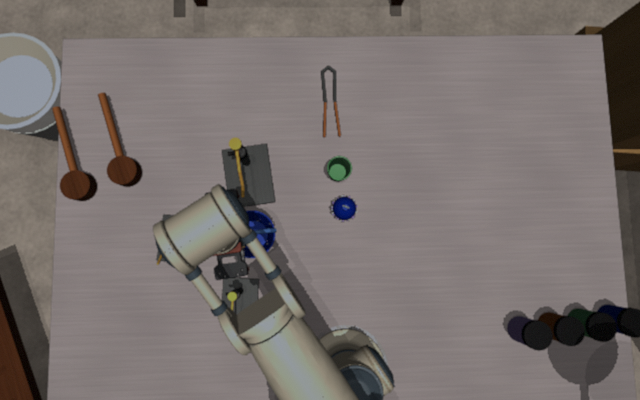

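```bash
cat > ov.py <<'E'
from h import *
import sys
tag,x0,y0,x1,y1,f=sys.argv[1],*map(float,sys.argv[2:]); x0,y0,x1,y1=map(int,(x0,y0,x1,y1))
c=load(tag); s=ctrl.observe(); P=np.array(s['position']);R=np.array(s['tool_rot'])
yb=R[:,0]*[1,1,0]; jb=R[:,1]*[1,1,0]
C=P-.0346*yb+[0,0,.044]
b=cv2.resize(c['img'][y0:y1,x0:x1][:,:,::-1],None,fx=f,fy=f,interpolation=cv2.INTER_CUBIC)
def d(X,col): 
    p=(proj(c,X)-[x0,y0]+.5)*f; cv2.circle(b,tuple(int(v) for v in p),2,col,-1)
for a in np.linspace(0,2*np.pi,24,endpoint=False): d(C+[0,0,-.067]+.058*(np.cos(a)*jb+np.sin(a)*yb),(0,255,255))
for y,z in((0,0),(25,2),(34,6),(45,11),(57,29),(-25,2),(-34,6),(-45,11),(-57,29)): d(C+yb*y/1000+[0,0,-z/1000],(0,0,255))
cap=np.array([.5736,.265,.247]);h=np.array([np.cos(.1361),np.sin(.1361),0])
for x,z in((0,0),(-65,-14),(-95,-40),(-123,-12)): d(cap+h*x/1000+[0,0,z/1000],(255,0,255))
cv2.imwrite('pics/ov_'+tag+'.png',b); print('crown pred',C,'crown in stand frame x',(C-cap)@h+.095,'y',(C-cap)@[-h[1],h[0],0],'above cap',C[2]-cap[2])
E
python3 ov.py s14 250 80 390 240 3.75; python3 ov.py w14 220 150 640 350 1.9
```

```text
crown pred [0.3648 0.2339 0.2581] crown in stand frame x -0.1160735081556242 y -0.0024563238247137464 above cap 0.01108357733504467
crown pred [0.3648 0.2339 0.2581] crown in stand frame x -0.1160735081556242 y -0.0024563238247137464 above cap 0.01108357733504467
```

View pics/ov_s14.png

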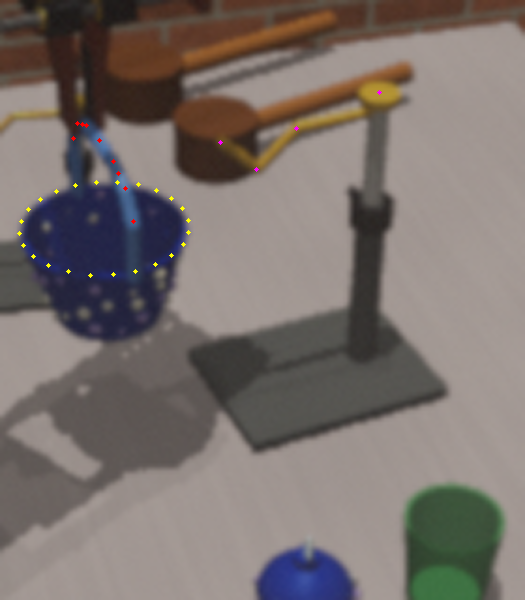

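View pics/ov_w14.png

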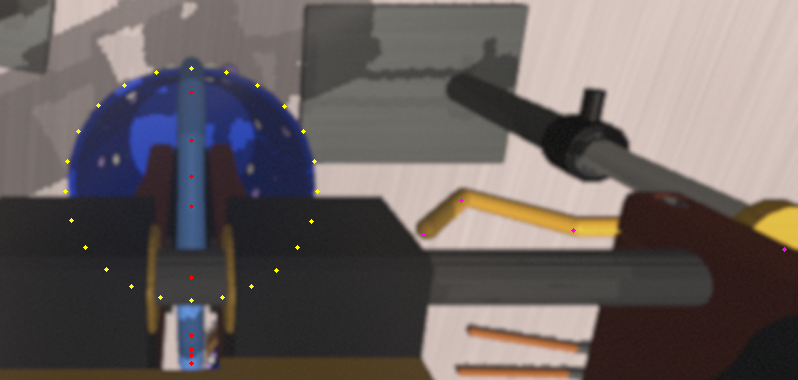

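Overlay of the expected basket (red/yellow) and hook (magenta) agrees with the picture within 1–2 px: basket upright, crown 11 mm above cap height, tip passes between handle and rim. Move in halfway.

```bash

python3 -m jog '[{"delta_pos":[0.025,0.1,0.02],"turn":[0,0,-0.004]},{"delta_pos":[0.025,0.25,0.02],"turn":[0,0,-0.004]},{"delta_pos":[0.025,0.4,0.02],"turn":[0,0,-0.004]},{"delta_pos":[0.025,0.55,0.02],"turn":[0,0,-0.004]},{"delta_pos":[0.025,0.6,0.02],"turn":[0,0,-0.004]}]'
python3 -m jog '[{"delta_pos":[0,0,0],"turn":[0,0,0]},{"delta_pos":[0,0,0],"turn":[0,0,0]}]'
python3 -c "
from h import *
s=snap('side','s15');snap('wrist','w15')"
python3 ov.py s15 270 80 390 200 4.5; python3 ov.py w15 220 150 640 350 1.9
```

```text
time_s: 13.1
position: [0.4208, 0.2792, 0.2114]
tool_rot: [[-0.135, 0.991, 0.0], [0.991, 0.135, -0.0], [-0.0, 0.0, -1.0]]
contact_force: [0.2, 0.0, -2.5]
opening: 0.0087
time_s: 13.3
position: [0.4191, 0.2793, 0.2119]
tool_rot: [[-0.136, 0.991, -0.0], [0.991, 0.136, -0.0], [0.0, -0.0, -1.0]]
contact_force: [0.3, -0.1, -2.3]
opening: 0.0084
crown pred [0.4236 0.245  0.2561] crown in stand frame x -0.05629608253615334 y 0.000570544898576295 above cap 0.009091288694117405
crown pred [0.4236 0.245  0.2561] crown in stand frame x -0.05629608253615334 y 0.000570544898576295 above cap 0.009091288694117405
```

View pics/ov_s15.png

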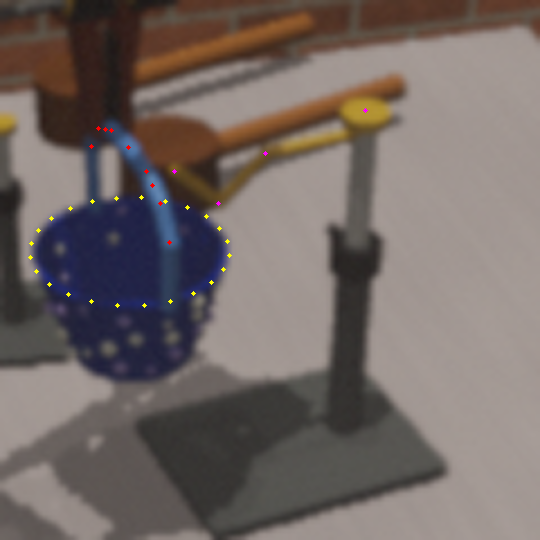

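View pics/ov_w15.png

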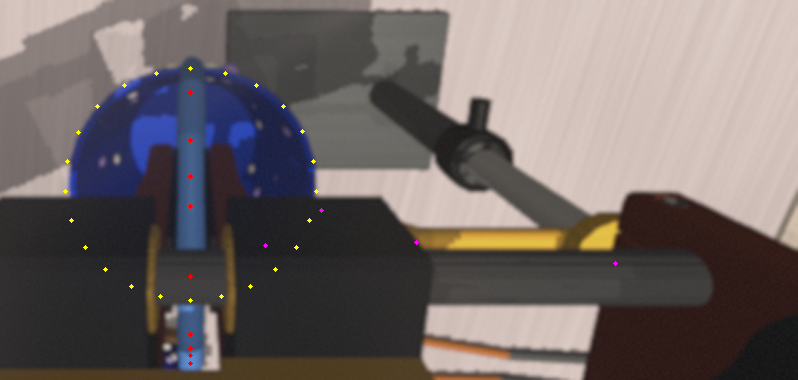

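```bash

python3 -m jog '[{"delta_pos":[0,0.1,0],"turn":[0,0,0]},{"delta_pos":[0,0.25,0],"turn":[0,0,0]},{"delta_pos":[0,0.4,0],"turn":[0,0,0]},{"delta_pos":[0,0.5,0],"turn":[0,0,0]},{"delta_pos":[0,0.55,0],"turn":[0,0,0]}]'
python3 -m jog '[{"delta_pos":[0,0,0],"turn":[0,0,0]},{"delta_pos":[0,0,0],"turn":[0,0,0]},{"delta_pos":[0,0,0],"turn":[0,0,0]}]'
python3 -c "
from h import *
s=snap('side','s16');snap('wrist','w16');print(ctrl.observe()['contact_force'])"
python3 ov.py s16 270 80 390 200 4.5; python3 ov.py w16 220 150 640 350 1.9
```

```text
time_s: 13.9
position: [0.4745, 0.2868, 0.2114]
tool_rot: [[-0.136, 0.991, -0.0], [0.991, 0.136, -0.0], [-0.0, -0.001, -1.0]]
contact_force: [-0.2, -0.6, -2.5]
opening: 0.0084
time_s: 14.2
position: [0.4734, 0.2868, 0.2121]
tool_rot: [[-0.136, 0.991, 0.0], [0.991, 0.136, 0.0], [0.0, 0.0, -1.0]]
contact_force: [-0.6, 0.0, -2.5]
opening: 0.0085
[ 0.0023  0.8389 -2.472 ]
crown pred [0.4781 0.2526 0.2561] crown in stand frame x -0.0012656234242070519 y 0.0006540077902154522 above cap 0.009111650554754214
crown pred [0.4781 0.2526 0.2561] crown in stand frame x -0.0012656234242070519 y 0.0006540077902154522 above cap 0.009111650554754214
```

View pics/ov_s16.png

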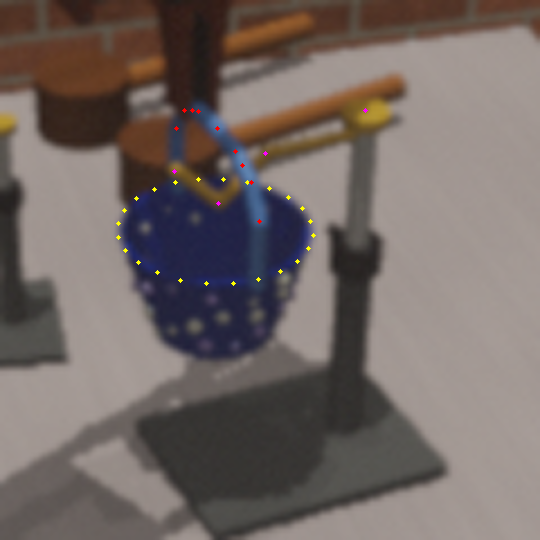

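View pics/ov_w16.png

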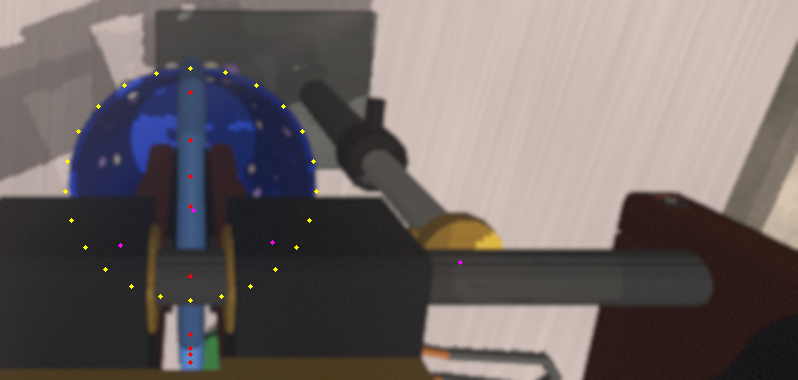

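The hook lies inside the arch, notch under the crown. Lower, watching force.

```bash

python3 -m jog '[{"delta_pos":[0,0.01,0.05],"turn":[0,0,0]},{"delta_pos":[0,0.01,0.1],"turn":[0,0,0]},{"delta_pos":[0,0.01,0.15],"turn":[0,0,0]},{"delta_pos":[0,0.01,0.2],"turn":[0,0,0]},{"delta_pos":[0,0.01,0.25],"turn":[0,0,0]}]'
python3 -m jog '[{"delta_pos":[0,0,0.02],"turn":[0,0,0]},{"delta_pos":[0,0,0.04],"turn":[0,0,0]},{"delta_pos":[0,0,0.04],"turn":[0,0,0]},{"delta_pos":[0,0,0.04],"turn":[0,0,0]}]'
python3 -c "
from h import *
s=snap('side','s17');print(ctrl.observe()['contact_force'])"
python3 ov.py s17 270 80 390 200 4.5
```

```text
time_s: 14.8
position: [0.4746, 0.2869, 0.1861]
tool_rot: [[-0.136, 0.991, -0.0], [0.991, 0.136, -0.0], [-0.0, -0.0, -1.0]]
contact_force: [-0.3, -0.0, -2.8]
opening: 0.0085
time_s: 15.2
position: [0.4748, 0.287, 0.183]
tool_rot: [[-0.136, 0.991, 0.0], [0.991, 0.136, 0.0], [0.0, 0.0, -1.0]]
contact_force: [0.2, 0.0, -2.1]
opening: 0.0089
[-0.4436  0.1916 -1.856 ]
crown pred [0.4795 0.2527 0.2271] crown in stand frame x 0.0001399753878497112 y 0.0005710249112236597 above cap -0.019869273492445105
```

View pics/ov_s17.png

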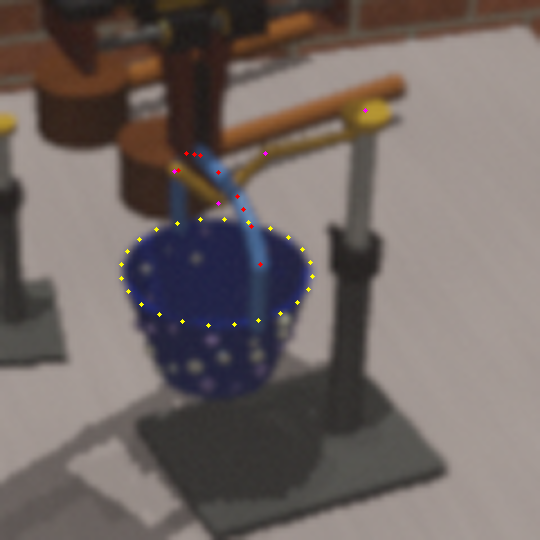

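```bash

python3 -m jog '[{"delta_pos":[0,0,0.02],"turn":[0,0,0]},{"delta_pos":[0,0,0.04],"turn":[0,0,0]},{"delta_pos":[0,0,0.04],"turn":[0,0,0]}]'|grep -v rot
python3 -m jog '[{"delta_pos":[0,0,0.01],"turn":[0,0,0]},{"delta_pos":[0,0,0.01],"turn":[0,0,0]}]'|grep -v rot
python3 -m jog '[{"delta_pos":[0,0,0.01],"turn":[0,0,0]},{"delta_pos":[0,0,0.01],"turn":[0,0,0]}]'|grep -v rot
```

```text
time_s: 15.55
position: [0.4746, 0.2869, 0.1783]
contact_force: [-0.0, -0.3, -2.3]
opening: 0.0086
time_s: 15.75
position: [0.4747, 0.2869, 0.1777]
contact_force: [-0.8, 0.0, -2.2]
opening: 0.0084
time_s: 15.95
position: [0.4747, 0.2869, 0.1767]
contact_force: [-0.2, 0.5, -1.3]
opening: 0.0086
```

```bash

python3 -m jog '[{"delta_pos":[0,0,0.01],"turn":[0,0,0]},{"delta_pos":[0,0,0.01],"turn":[0,0,0]}]'|grep -v rot
python3 -m jog '[{"delta_pos":[0,0,0.01],"turn":[0,0,0]},{"delta_pos":[0,0,0.01],"turn":[0,0,0]}]'|grep -v rot
```

```text
time_s: 16.15
position: [0.4749, 0.2869, 0.1758]
contact_force: [0.4, -0.3, -2.3]
opening: 0.0083
time_s: 16.35
position: [0.475, 0.287, 0.1752]
contact_force: [0.5, 0.1, -1.5]
opening: 0.0083
```

```bash

for i in 1 2; do :; done
python3 -m jog '[{"delta_pos":[0,0,0.01],"turn":[0,0,0]},{"delta_pos":[0,0,0.01],"turn":[0,0,0]}]'|grep -v rot
python3 -m jog '[{"delta_pos":[0,0,0.01],"turn":[0,0,0]},{"delta_pos":[0,0,0.01],"turn":[0,0,0]}]'|grep -v rot
python3 -c "
from h import *
s=snap('side','s18');print(ctrl.observe()['contact_force'],ctrl.observe()['wrist_torque'])"
python3 ov.py s18 270 80 390 200 4.5
```

```text
time_s: 16.55
position: [0.4751, 0.287, 0.1744]
contact_force: [1.2, -0.1, 1.0]
opening: 0.0085
time_s: 16.75
position: [0.4752, 0.2871, 0.1735]
contact_force: [1.8, 0.8, 4.3]
opening: 0.0087
[2.3387 0.7661 3.6718] [-0.0258 -0.2584  0.0885]
crown pred [0.4798 0.2528 0.2175] crown in stand frame x 0.00044649927768851405 y 0.0006250962544272222 above cap -0.029484077078045234
```

View pics/ov_s18.png

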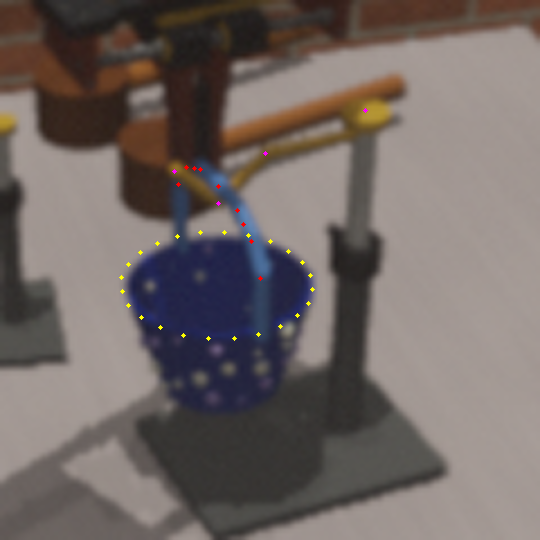

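Contact felt: force rose from −2.4 to +4 N at TCP z≈0.1745 (cap ≈0.2455, agreeing with vision). Ease off slightly so hook just carries it, lower grip, then open in small steps.

```bash

python3 -m jog '[{"delta_pos":[0,0.006,-0.004],"turn":[0,0,0]},{"delta_pos":[0,0.006,-0.004],"turn":[0,0,0]},{"delta_pos":[0,0.006,-0.004],"turn":[0,0,0]}]'|grep -v rot
python3 -m jog '[{"delta_pos":[0,0,0],"turn":[0,0,0]},{"delta_pos":[0,0,0],"turn":[0,0,0]},{"delta_pos":[0,0,0],"turn":[0,0,0]}]' 1 10|grep -v rot
python3 -m jog '[{"delta_pos":[0,0,0],"turn":[0,0,0]},{"delta_pos":[0,0,0],"turn":[0,0,0]},{"delta_pos":[0,0,0],"turn":[0,0,0]}]' 1 3|grep -v rot
```

```text
time_s: 17.1
position: [0.4755, 0.2871, 0.1733]
contact_force: [2.0, 0.6, 2.2]
opening: 0.0087
time_s: 17.4
position: [0.475, 0.2869, 0.1727]
contact_force: [-0.6, 0.4, 0.0]
opening: 0.0094
time_s: 17.7
position: [0.4753, 0.287, 0.1731]
contact_force: [0.9, -0.5, 0.9]
opening: 0.01
```

```bash

python3 -m jog '[{"delta_pos":[0,0,0],"turn":[0,0,0]},{"delta_pos":[0,0,0],"turn":[0,0,0]},{"delta_pos":[0,0,0],"turn":[0,0,0]}]' 0.86 3|grep -v rot
python3 -m jog '[{"delta_pos":[0,0,0],"turn":[0,0,0]},{"delta_pos":[0,0,0],"turn":[0,0,0]},{"delta_pos":[0,0,0],"turn":[0,0,0]}]' 0.78|grep -v rot
python3 -c "
from h import *
s=snap('side','s19');snap('wrist','w19');print(ctrl.observe()['contact_force'])"
python3 ov.py s19 270 80 390 200 4.5;python3 ov.py w19 220 150 640 350 1.9
```

```text
time_s: 18.0
position: [0.4752, 0.287, 0.1732]
contact_force: [-0.5, -0.5, 0.1]
opening: 0.0121
time_s: 18.3
position: [0.4753, 0.287, 0.1733]
contact_force: [-0.6, 0.5, -0.5]
opening: 0.0195
[-0.0798  0.4583  0.1653]
crown pred [0.48   0.2527 0.2172] crown in stand frame x 0.000645379512304825 y 0.0005284097083032028 above cap -0.02976127339839668
crown pred [0.48   0.2527 0.2172] crown in stand frame x 0.000645379512304825 y 0.0005284097083032028 above cap -0.02976127339839668
```

View pics/ov_s19.png

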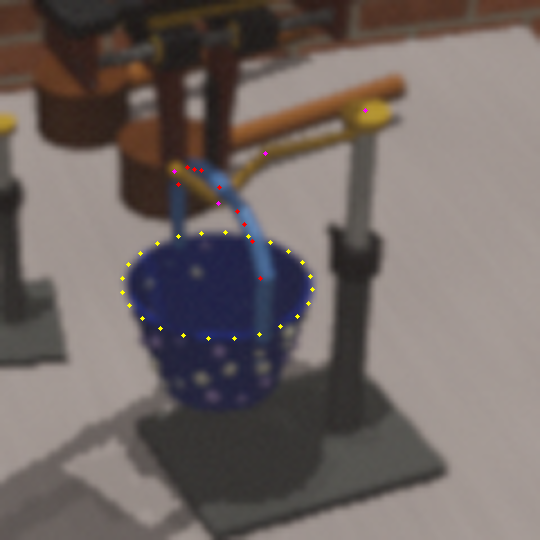

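View pics/ov_w19.png

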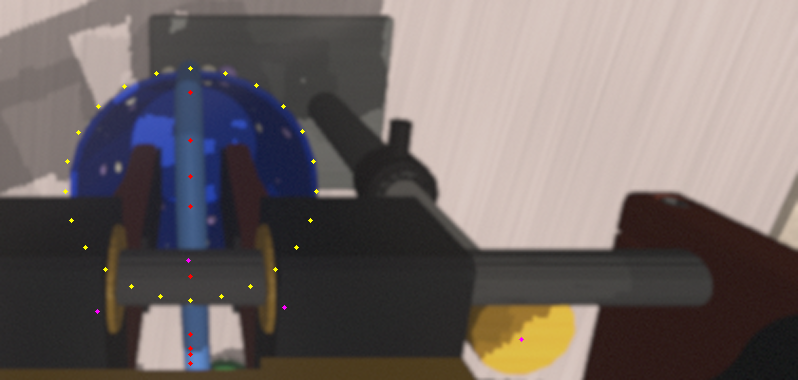

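Hanging in the notch, free between the open fingers. Open wider and withdraw straight up.

```bash

python3 -m jog '[{"delta_pos":[0,0,0],"turn":[0,0,0]},{"delta_pos":[0,0,0],"turn":[0,0,0]},{"delta_pos":[0,0,0],"turn":[0,0,0]},{"delta_pos":[0,0,0],"turn":[0,0,0]}]' 0.5|grep -v rot
python3 -m jog '[{"delta_pos":[0,0,-0.05],"turn":[0,0,0]},{"delta_pos":[0,0,-0.2],"turn":[0,0,0]},{"delta_pos":[0,0,-0.4],"turn":[0,0,0]},{"delta_pos":[0,0,-0.7],"turn":[0,0,0]},{"delta_pos":[0,0,-1],"turn":[0,0,0]}]'|grep -v rot
python3 -m jog '[{"delta_pos":[0,0,-0.3],"turn":[0,0,0]},{"delta_pos":[0,0,-0.6],"turn":[0,0,0]},{"delta_pos":[0,0,-0.6],"turn":[0,0,0]},{"delta_pos":[0,0,-0.6],"turn":[0,0,0]},{"delta_pos":[0,0,-0.6],"turn":[0,0,0]}]'|grep -v rot
python3 -m jog '[{"delta_pos":[0,0,0],"turn":[0,0,0]},{"delta_pos":[0,0,0],"turn":[0,0,0]},{"delta_pos":[0,0,0],"turn":[0,0,0]},{"delta_pos":[0,0,0],"turn":[0,0,0]},{"delta_pos":[0,0,0],"turn":[0,0,0]}]'|grep -v rot
python3 -c "
from h import *
s=snap('side','s20')
a=s['img'][80:200,270:390][:,:,::-1];cv2.imwrite('pics/z20.png',cv2.resize(a,None,fx=4.5,fy=4.5,interpolation=cv2.INTER_CUBIC))"
```

```text
time_s: 18.8
position: [0.4753, 0.287, 0.1732]
contact_force: [-0.4, 0.3, -0.6]
opening: 0.0436
time_s: 19.3
position: [0.4752, 0.2869, 0.2755]
contact_force: [1.0, -0.2, 1.1]
opening: 0.0439
time_s: 19.8
position: [0.4752, 0.2869, 0.332]
contact_force: [0.1, -0.1, -0.8]
opening: 0.0438
time_s: 20.3
position: [0.4753, 0.287, 0.3331]
contact_force: [0.3, 0.3, 0.1]
opening: 0.0438
```

View pics/z20.png

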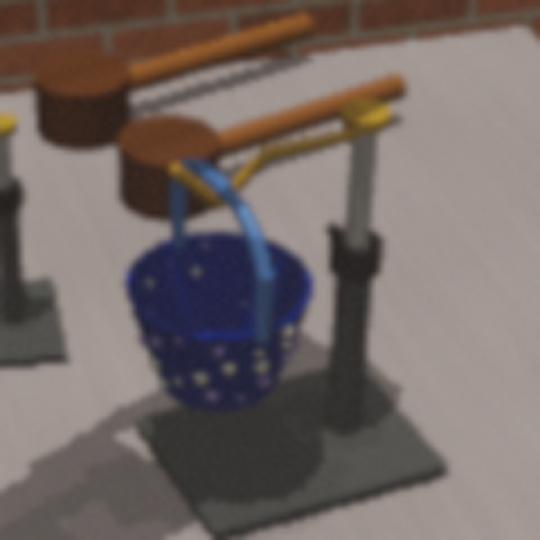

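It hangs upright on the hook. Wait and check stillness and the bystanders.

```bash

for k in 1 2 3; do python3 -m jog '[{"delta_pos":[0,0,0],"turn":[0,0,0]},{"delta_pos":[0,0,0],"turn":[0,0,0]},{"delta_pos":[0,0,0],"turn":[0,0,0]},{"delta_pos":[0,0,0],"turn":[0,0,0]},{"delta_pos":[0,0,0],"turn":[0,0,0]}]'>/dev/null; python3 -c "from h import *;snap('side','f$k')"; done
python3 -c "
from h import *
snap('top','t20')
def bl(k,lo=(100,90,40),hi=(130,255,255),b=(270,100,350,180)):
    h=cv2.cvtColor(load(k)['img'][b[1]:b[3],b[0]:b[2]],cv2.COLOR_RGB2HSV);v,u=np.nonzero(cv2.inRange(h,lo,hi));return np.array([u.mean()+b[0],v.mean()+b[1],len(u)])
for k in('s20','f1','f2','f3'): print(k,bl(k))
a,b=load('side0')['img'].astype(int),load('f3')['img'].astype(int)
print('bystanders diff max/mean',np.abs(a-b)[200:260,310:390].max(),np.abs(a-b)[200:260,310:390].mean(),np.abs(a-b)[200:240,395:480].max())
print(ctrl.observe()['time_s'])"
```

```text
s20 [ 317.9547  146.0963 1038.    ]
f1 [ 317.9527  146.1042 1036.    ]
f2 [ 318.071   146.1315 1042.    ]
f3 [ 317.9856  146.0462 1039.    ]
bystanders diff max/mean 12 0.9378472222222223 4
22.05
```

Still (centroid steady within 0.1 px over 1.6 s), bystanders unmoved.

```bash
python3 -c "
from plant import ctrl
print(ctrl.job_done())"
```

```text
the job is handed in; nothing more can be done
None
```

The blue basket is hanging upright and still by its handle in the hook's notch. I handed the job in at about 22 s of the 64 s allowed.

- **Grasp and carry:** I pinched the handle about 34 mm from its crown, lifted the basket, and brought it in from the hook's tip side at about 9 mm above cap height.
- **Hook height:** The cameras put the cap's top at about 0.246–0.247 m. Contact came at a height that gives about 0.2455 m.
- **Lowering and release:** The force on the tool went from −2.4 N to about +4 N at contact. I eased that off to about 0 N, opened the fingers in small steps, and withdrew straight up.
- **Last checks:** The basket's centroid in the side view stayed within about 0.1 px over 1.6 s. The gripper was about 160 mm clear. The ornament, tumbler and jacks matched the first side picture.

**Checks that disagreed:**
- In the pictures the fingertips sat about 24 mm above the reported TCP. I followed the pictures and gripped about 18 mm deeper than the text's numbers gave.
- The handle's crown measured 3–4 mm high, and the stand's base plate came out at about 165 mm instead of 170 mm. Both were within what the approach could tolerate.
- The two wrist-camera views gave about 0.233 m for the cap. I set that aside because one of those views cut the cap off.

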